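# Stow the spare battery pack in the push-to-open drawer

## Task

Press the front of the small push-to-open drawer inward until its touch latch lets go and the drawer springs out. Lay the loose handset battery pack flat in the drawer, without dropping it in, then push the front in until the latch catches, so that the drawer stays shut at the position it started from. Press gently, by feel (20 N at the very most), and leave the other things on the desk where they are.

Things in the scene. Friction and masses are not known exactly. Their poses are not given: they have to be found in the camera images.
- drawer_slide (a joint): How far the drawer is out, m: about 0.002 latched shut (as it starts), 0.075 sprung fully out, negative while pressed in past 0. A push-push touch latch: press the front in past 0 onto a sprung stop, then let go. From latched it then springs out by itself to 0.075; from open it then stays at 0.002. Let go before the stop is felt and it may not switch; pulling a latched drawer does nothing.
- press_point (a point): Middle of the front's outer face, 42 mm above the desk; axes as the front's. Inward force needed here: 2 N when open, 5 N at joint 0, 5 to 8 N on to the stop, from there about 5 N more per mm; at 10 N the latch has switched, above 20 N (all told) it is damaged. The stop lies 7 to 30 mm past 0, unseen, new at each start, alike within 2 mm for opening and closing. Each 0.1 m/s adds 2 N.
- drawer: The drawer, given at its flat plain grey front panel, no handle, 180 wide (y) x 66 high (z) x 12 mm thick (x); moves with the drawer. Origin: centre of the panel's outer face, 38 mm above the desk. x points level inward, the way to press and the line the drawer slides along (it springs out towards -x); y across to the left seen from the robot, z up.
- cabinet_edge (a point): Middle of the upper front edge of the fixed cabinet body, a grey box 180 wide (y), 228 deep (x), 72 mm high standing on the desk; axes as the front's. Latched, the front panel's back stands 32 mm ahead of it, so the panel can be pressed in.
- tray_mid (a point): Point on the drawer's inner floor, moves with the drawer, 60 mm inward of the front's outer face, on the middle line, 16 mm above the desk; axes as the front's. With the drawer out it is about the middle of the uncovered part, 107 long (x) and 142 mm wide (y) inside. Side walls 4 mm thick, tops 46 mm above the desk; front's top 71 mm. Clear height inside the cabinet over this floor 46 mm.
- pack_mid (a point): Centre of the loose battery pack, a plain black rounded block 60 (x) x 36 (y) x 28 mm (z) with two small brass contact strips on its +x end and thin ribs on top; 0.1 to 0.2 kg. It lies flat on the desk beside the drawer unit, its long side x at any small angle.
- mouse: Computer mouse, 100 x 58 x 31 mm, bystander; origin at the middle of its underside.
- stapler: Desk stapler, 125 x 34 x 50 mm, bystander; origin at the middle of its underside.
- calculator: Flat pocket calculator, 140 x 75 x 17 mm, bystander; origin at the middle of its underside.
- mug: White mug, 80 mm across, 92 mm high, handle on its y side, bystander; origin at the middle of its underside.
- tape: Roll of clear tape lying flat, 60 mm across, 19 mm high, bystander; origin at the middle of its underside.
Not all that is in view belongs to the job. Leave any purple look-alike of the part that bears pack_mid alone.

How it is judged:
On the way, in this order (a step that is already met when the one before it is completed fails the run):
1. the drawer has sprung out (value of joint drawer_slide above 0.06 m), for 0.2 s.
2. the battery pack lies flat in the open drawer, let go (value of joint drawer_slide above 0.04 m and x of pack_mid in the frame of tray_mid between -0.045 and 0.09 m and y of pack_mid in the frame of tray_mid between -0.07 and 0.07 m and z of pack_mid in the frame of tray_mid between 0.008 and 0.02 m and (angle between pack_mid's own z axis and vertical below 0.2 rad or angle between pack_mid's own z axis and vertical above 2.94 rad) and contact force between pack and the fingers below 0.1 N and contact force between pack and the arm below 0.1 N), for 0.2 s.
At the end, for the whole second after the job is handed in: The drawer is latched again, within 4 mm of its starting position (joint between -0.002 and 0.006 m) and still, nothing pressing on it; the battery pack lies flat (within 0.2 rad) at rest on the drawer's floor (value of joint drawer_slide between -0.002 and 0.006 m and x of pack_mid in the frame of tray_mid between -0.045 and 0.09 m and y of pack_mid in the frame of tray_mid between -0.07 and 0.07 m and z of pack_mid in the frame of tray_mid between 0.008 and 0.02 m and (angle between pack_mid's own z axis and vertical below 0.2 rad or angle between pack_mid's own z axis and vertical above 2.94 rad) and contact force between each of pack, drawer and the fingers below 0.1 N and contact force between pack and the arm below 0.1 N and linear speed of pack below 0.02 m/s and linear speed of drawer below 0.01 m/s); the robot touches nothing.
It fails at once if the drawer front or the drawer is pressed with more than 20 N (contact force between drawer and the fingers above 20 N or contact force between drawer and the arm above 20 N).
It fails at once if the battery pack is dropped or thrown into the drawer (faster than 0.9 m/s beside or above it) (horizontal distance between pack_mid and tray_mid below 0.09 m and linear speed of pack above 0.9 m/s).
It fails at once if another thing on the desk is moved by more than 20 mm (distance of any of mouse, stapler, calculator, mug, tape from where it was at the start of the episode above 0.02 m).
It also fails if it takes over 67 s, if anything falls off the work surface, if the arm or the gripper's body presses on something with over 40 N, if the wrist force passes 120 N, or if a joint passes its speed limit or range.

## Robot

A 6-joint arm with a two-finger parallel gripper is mounted at the origin on the work surface. World frame = base frame: x ahead of the robot, y to its left, z up, the work surface at z = 0. Lengths are in m, angles in rad, forces in N, time in s.
With the tool pointing down it reaches from about 0.4 to 0.825 m from the base axis. Payload 7 kg.
Tool frame: the origin (TCP) lies midway between the tips of the shut fingers; the grasp point (between the pads) lies 19 mm behind it; z points along the fingers, x is the direction in which the jaws open and shut, and the axes are right-handed (so a half turn about z gives the same grasp; the last joint's range is limited). The gripper opens to 88 mm and grips with 3 to 60 N. Pads are 19 mm wide; open, the fingers measure 130 mm over their backs; the gripper's body (78 mm by 193 mm) begins 47 mm behind the grasp point.
Start: joints at [-0.832, 0.359, 0.012, 0, -1.224, -0.288], TCP at [0.294, -0.608, 0.19] pointing down, gripper open.
Joint ranges: [-3.07, 3.07], [-1.43, 2.12], [-1.02, 1.25], [-3.03, 1.67], [-3.05, -0], [-3.03, 3.03]. Speed limits (rad/s): [2.39, 2.39, 3.01, 3.14, 3.14, 3.14].

## Interface

Orientations are given as [roll, pitch, yaw] about the fixed x, y, z axes, in that order (R = Rz(yaw) Ry(pitch) Rx(roll)).
In Python, from station import arm, grab_frame, camera_params gives the robot as it stands.
- The arm moves only by the shell command python3 -m handwheel 'ROWS' [FORCE]. ROWS is JSON, a list that holds one entry, the list of rows, each a list of 5 numbers: the finger opening in m, from 0 to 0.0876, then the shift along the tool's x, y, z in m, then the turn about the tool's z in degrees. A call has 1 to 20 rows; each row is the pose to reach, as a shift and turn from the pose measured when the call began, along the tool's axes at that moment; what a row does not reach only later rows make up. A row lasts 1/12 s, in which the tool goes at most 41.7 mm and 7.16 degrees, less where a joint would pass 70% of its speed; a pose out of reach is approached as far as the arm can. A call with a gripper value outside its range is refused whole. The fingers move at their own pace and stop on an object; FORCE is the grip in N (left out, the last holds). Time passes only in rows, so rows that repeat a pose let the fingers close. It gives the time, the measured TCP pose, the force and the opening at its end, in the units of the state.
- arm.get_state(): the state, without advancing time (a new reading comes with each control period).
- grab_frame(name): name is "side" or "top"; returns the picture (384x512x3 uint8, blue, green, red); there is no depth.
- camera_params(name): a dict with "intrinsics" (3x3 intrinsics, pixels), "R" (3x3) and "t" (3): a world point X has camera coordinates R X + t. Camera axes: x right, y down, z forward; pixel columns grow to the right and rows downward; lengths in m; the calibration is good to about 2 mm. A picture is of the moment at which its call begins. camera_params takes no time and is no camera call.
- arm.job_done(): hands the job in, once; it reports no verdict.
The state is a dict: "t": time; "q": joint angles; "qd": joint speeds; "joint_efforts": joint torques, N m; "eef_pos": TCP position; "ee_rot": TCP orientation; "force": force on the tool from outside, world axes, zero at the start; "moment": the same for the moment, N m; "width": finger opening in m.
Only numpy, scipy, OpenCV 4.12 (cv2) and the standard library are available. Lean on these libraries where they do the work, as an engineer would, in place of code of your own. Each camera call takes 0.05 s, during which the arm holds its last target.

## Working session

There is one attempt and no reset: what is moved stays moved. The work goes in short steps, Python scripts to look and compute and a shell command to move; the robot and the scene stay as the last step left them, time stands still between calls to the robot, and variables do not carry over. Pictures are saved under pics/ and viewed, and the job is handed in when it is done.

```bash
mkdir -p pics; ls
python3 - <<'E'
from station import arm, grab_frame, camera_params
import cv2
for n in("side","top"):
    cv2.imwrite(f"pics/{n}0.png",cv2.resize(grab_frame(n),None,fx=1.5,fy=1.5,interpolation=cv2.INTER_CUBIC)); p=camera_params(n); print(n,p)
s=arm.get_state(); print(s)
E
```

```text
pics
side {'intrinsics': array([[379.34197327,   0.        , 258.19870496],
       [  0.        , 379.34197327, 195.70278485],
       [  0.        ,   0.        ,   1.        ]]), 'R': array([[-0.7688397 , -0.63944055,  0.00113696],
       [-0.43833243,  0.5257385 , -0.72901558],
       [ 0.46556438, -0.56099448, -0.68449616]]), 't': array([0.3854646 , 0.26236509, 0.96279843])}
top {'intrinsics': array([[395.46567335,   0.        , 253.70564628],
       [  0.        , 395.46567335, 189.3573492 ],
       [  0.        ,   0.        ,   1.        ]]), 'R': array([[-0.00341068, -0.99998765,  0.0036156 ],
       [-0.99092424,  0.00289386, -0.13439042],
       [ 0.13437829, -0.00404115, -0.99092187]]), 't': array([0.02191006, 0.51067136, 1.1783565 ])}
{'t': 0.1, 'q': array([-8.31928576e-01,  3.59340543e-01,  1.11024556e-02, -2.98263010e-04,
       -1.22407220e+00, -2.88102258e-01]), 'qd': array([ 0.0012439 , -0.00099402,  0.00153114, -0.00010646,  0.00214117,
        0.00017008]), 'joint_efforts': array([-1.24104936e-03, -5.84162879e+01,  2.93751222e+01,  7.01551706e+00,
        1.01434972e-02, -5.65454934e-05]), 'eef_pos': array([ 0.29381068, -0.60713802,  0.18948101]), 'ee_rot': array([-3.14143129e+00, -1.53123180e-03,  2.02146013e+00]), 'force': array([ 0.0075161 ,  0.23440846, -0.26644684]), 'moment': array([-0.01255461, -0.04484598, -0.02436641]), 'width': 0.08752057608615071}
```

View pics/side0.png

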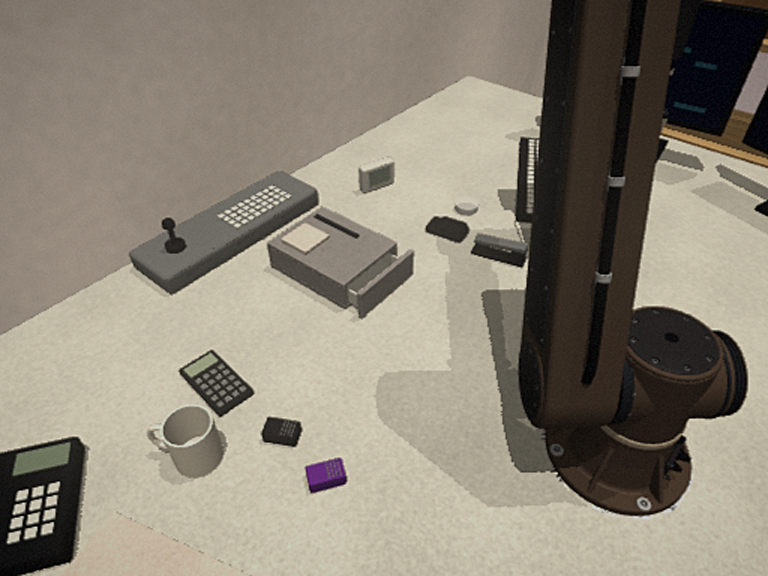

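View pics/top0.png

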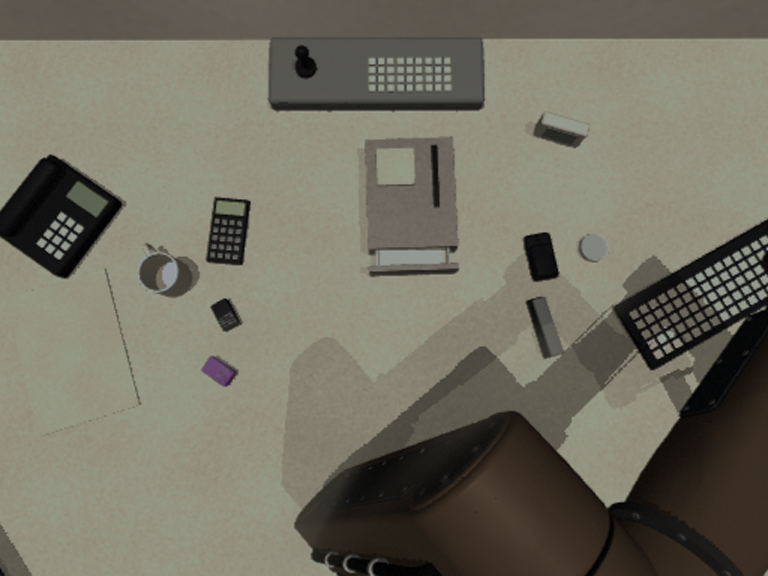

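The candidates for the pack, in 1.5x top pixels, are:
- the black block at (227,315)
- the purple block at (219,371), which is the look-alike
- the black mouse at (541,256), which is too large

The black block fits the description. I'll enlarge the crops to confirm it.

```bash
cat > h.py <<'E'
import numpy as np, cv2
from station import arm, grab_frame, camera_params
def ray(n,u,v,z):
    p=camera_params(n);K,R,t=p["intrinsics"],p["R"],p["t"]
    d=R.T@np.linalg.solve(K,[u,v,1]);c=-R.T@t
    return c+d*(z-c[2])/d[2]
def proj(n,X):
    p=camera_params(n);x=p["intrinsics"]@(p["R"]@np.array(X)+p["t"]);return x[:2]/x[2]
def crop(n,u0,v0,w,h,f,name,img=None):
    if img is None: img=grab_frame(n)
    cv2.imwrite("pics/"+name,cv2.resize(img[v0:v0+h,u0:u0+w],None,fx=f,fy=f,interpolation=cv2.INTER_CUBIC))
E
python3 - <<'E'
from h import *
i=grab_frame("top")
crop("top",125,190,50,40,12,"packtop.png",i)
crop("top",235,155,80,35,10,"drwtop.png",i)
E
```

```text
(no output)
```

View pics/packtop.png

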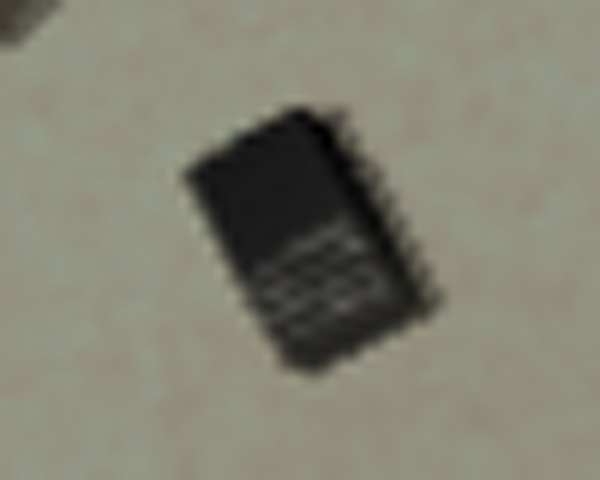

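View pics/drwtop.png

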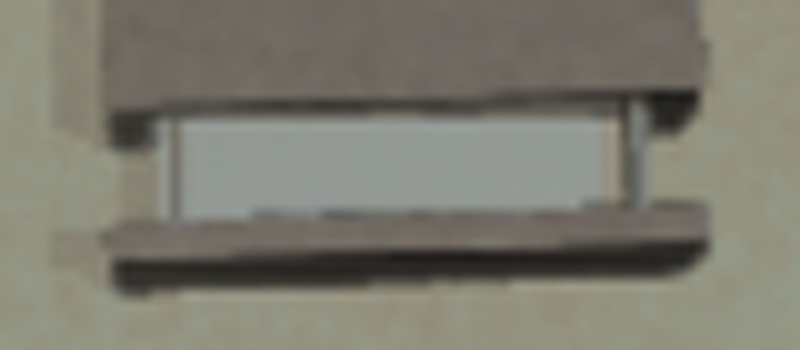

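Run:
```python
from h import *
def c(u,v): return ray("top",125+u/12-.5+.04,190+v/12-.46,.028)
P=[c(188,175),c(305,106),c(415,310),c(300,374)]
P=np.array(P);print(P.round(4));print(P.mean(0), [np.linalg.norm(P[i]-P[i-1]).round(4) for i in range(4)])
print(np.degrees(np.arctan2(*(P[0]-P[3])[[1,0]])),np.degrees(np.arctan2(*(P[1]-P[2])[[1,0]])))
print(proj("side",P.mean(0)), proj("side",[*P.mean(0)[:2],.028]))
def d(u,v,z): return ray("top",235+u/10-.45,155+v/10-.45,z)
a,b=d(108,262,.071),d(708,242,.071); a2,b2=d(104,224,.071),d(708,206,.071)
print("front top outer",a,b,np.linalg.norm(a-b),np.degrees(np.arctan2(*(a-b)[[1,0]]))); print(a2,b2)
e,f=d(105,112,.072),d(700,92,.072); print("cab",e,f,np.linalg.norm(e-f))
i=grab_frame("top");print
# cabinet side lines
crop("top",235,85,80,100,6,"cabtop.png",i)
s=grab_frame("side")
crop("side",170,135,120,80,6,"drwside.png",s)
crop("side",165,265,50,45,12,"packside.png",s)
```

```text
[[0.467  0.3682 0.028 ]
 [0.4846 0.3389 0.028 ]
 [0.4323 0.3093 0.028 ]
 [0.4161 0.338  0.028 ]]
[0.44999663 0.33863418 0.028     ] [np.float64(0.0591), np.float64(0.0342), np.float64(0.0601), np.float64(0.033)]
30.709742063098847 29.523381043868195
[188.48120293 283.42802329] [188.48120293 283.42802329]
front top outer [0.53175374 0.04527013 0.071     ] [ 0.53728893 -0.13386196  0.071     ] 0.17921759685624222 91.76988181546182
[0.54324127 0.04645783 0.071     ] [ 0.54818837 -0.13409053  0.071     ]
cab [0.57706704 0.04612532 0.072     ] [ 0.58268709 -0.13228072  0.072     ] 0.17849453476222304
```

View pics/cabtop.png

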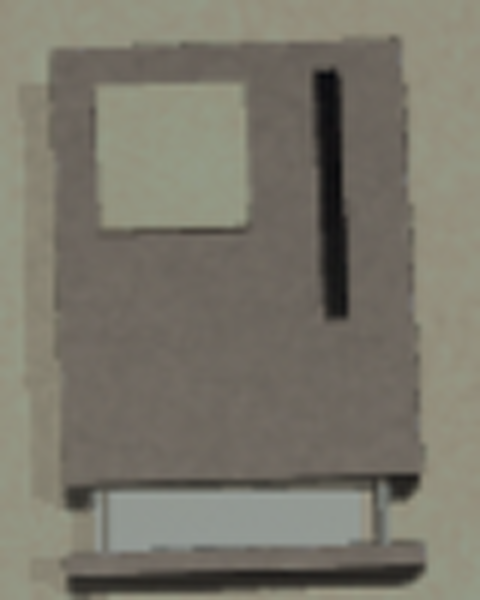

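View pics/drwside.png

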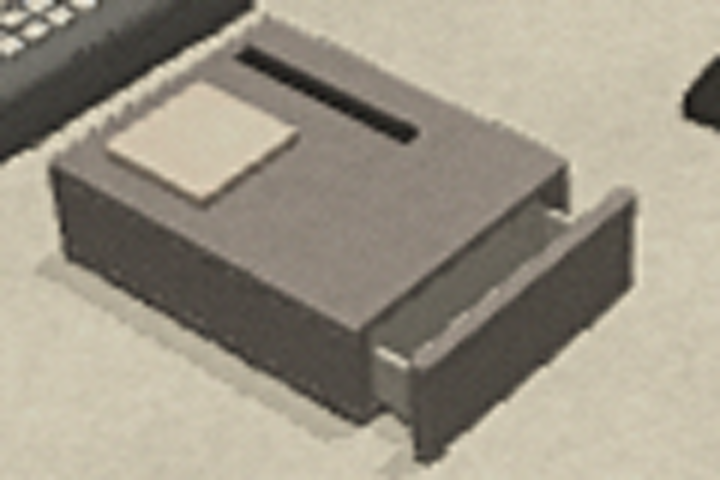

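View pics/packside.png

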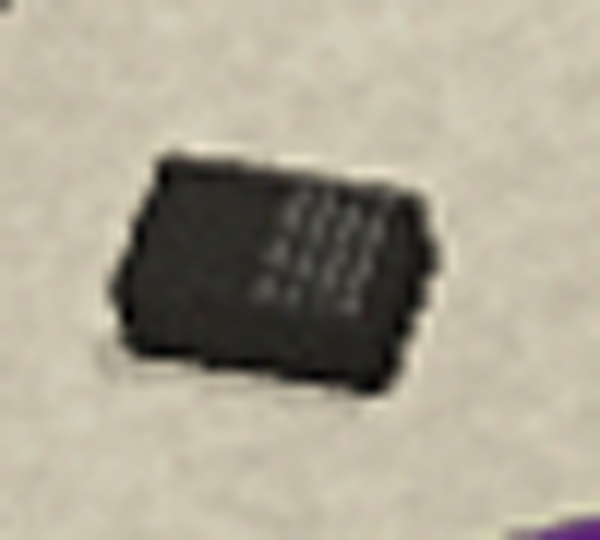

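The crops confirm it. The black block has ribs on top, measures about 60 x 34 mm, has its centre near (0.450, 0.339), and is yawed about 30°. Next I'll get the cabinet yaw and the first move.

```bash
cat >> h.py <<'E'
from scipy.spatial.transform import Rotation as Ro
def st(): 
    s=arm.get_state(); print("t %.2f pos %s yaw %.1f F %s w %.4f"%(s["t"],s["eef_pos"].round(4),np.degrees(s["ee_rot"][2]),s["force"].round(2),s["width"])); return s
def shift(X,yawdeg=None):
    s=st();R=Ro.from_euler("xyz",s["ee_rot"]).as_matrix()
    print("shift mm",(R.T@(np.array(X)-s["eef_pos"])*1000).round(1), "turn", None if yawdeg is None else round(np.degrees(s["ee_rot"][2])-yawdeg,1))
E
python3 - <<'E'
from h import *
def d(u,v,z): return ray("top",235+u/6-.42,85+v/6-.42,z)
L=d(52,50,.072),d(66,490,.072); Rr=d(400,38,.072),d(420,475,.072)
for a,b in(L,Rr): print(a,b,np.degrees(np.arctan2(*(a-b)[[1,0]])),np.linalg.norm(a-b))
shift([.49,-.045,.15],91.8)
E
```

```text
[0.80474143 0.05155817 0.072     ] [0.57554968 0.04453913 0.072     ] 1.754145414612817 0.2292991981705256
[ 0.81080694 -0.12683578  0.072     ] [ 0.58269703 -0.13237093  0.072     ] 1.3900247760586004 0.22817706402653382
t 0.25 pos [ 0.2939 -0.6074  0.1899] yaw 115.8 F [-0.38 -0.31 -0.05] w 0.0878
shift mm [420.8 421.5  40.2] turn 24.0
```

```bash
python3 -m handwheel '[[[0,0.42,0.42,0.04,24],[0,0.42,0.42,0.04,24],[0,0.42,0.42,0.04,24],[0,0.42,0.42,0.04,24],[0,0.42,0.42,0.04,24],[0,0.42,0.42,0.04,24],[0,0.42,0.42,0.04,24],[0,0.42,0.42,0.04,24],[0,0.42,0.42,0.04,24],[0,0.42,0.42,0.04,24],[0,0.42,0.42,0.04,24],[0,0.42,0.42,0.04,24],[0,0.42,0.42,0.04,24],[0,0.42,0.42,0.04,24],[0,0.42,0.42,0.04,24],[0,0.42,0.42,0.04,24],[0,0.42,0.42,0.04,24]]]' 10; python3 -c "
from h import *
shift([.49,-.045,.032],91.7)"
```

```text
t: 1.67
eef_pos: [0.489, -0.0454, 0.15]
ee_rot: [-3.141, -0.001, 1.605]
force: [-0.1, -0.2, 0.4]
width: 0.0004
t 1.67 pos [ 0.489  -0.0454  0.15  ] yaw 92.0 F [-0.14 -0.17  0.43] w 0.0004
shift mm [  0.3   1.1 118. ] turn 0.3
```

```bash
python3 -m handwheel '[[[0,0,0,0.04,0],[0,0,0,0.08,0],[0,0,0,0.118,0],[0,0,0,0.118,0],[0,0,0,0.118,0]]]'; python3 -m handwheel '[[[0,0,0.005,0,0],[0,0,0.010,0,0],[0,0,0.015,0,0],[0,0,0.02,0,0],[0,0,0.02,0,0]]]'; python3 -c "
from h import *
i=grab_frame('side');crop('side',160,80,160,120,5,'pre.png',i)"
```

```text
t: 2.08
eef_pos: [0.4874, -0.0468, 0.0313]
ee_rot: [-3.136, 0.001, 1.604]
force: [-0.0, -0.2, 0.9]
width: 0.0007
t: 2.5
eef_pos: [0.5094, -0.0459, 0.0324]
ee_rot: [-3.139, 0.001, 1.604]
force: [0.8, -0.1, -0.3]
width: 0.0004
```

View pics/pre.png

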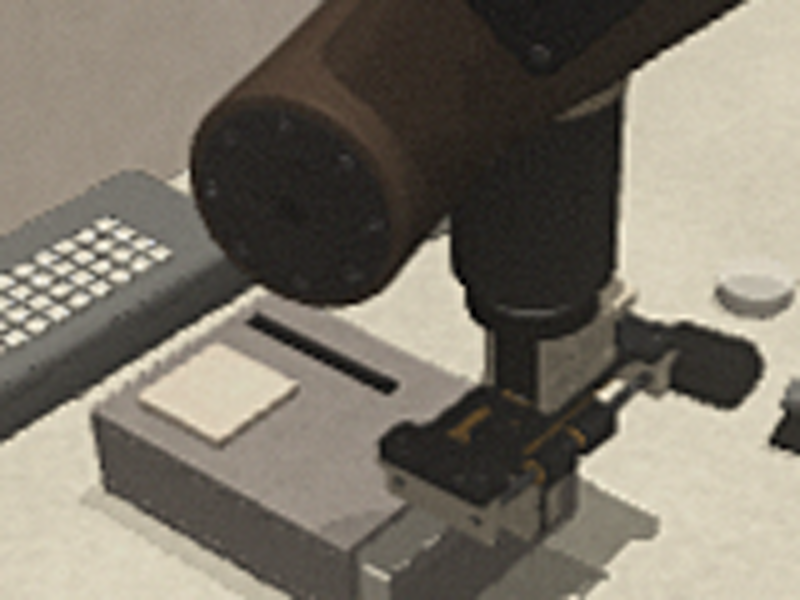

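The fingers are just ahead of the front, with the body clear above it. I'll feel my way inward from here.

```bash
python3 -m handwheel '[[[0,0,0.002,0,0],[0,0,0.004,0,0],[0,0,0.006,0,0],[0,0,0.008,0,0],[0,0,0.008,0,0]]]'; python3 -m handwheel '[[[0,0,0.002,0,0],[0,0,0.004,0,0],[0,0,0.004,0,0]]]';python3 -m handwheel '[[[0,0,0.002,0,0],[0,0,0.004,0,0],[0,0,0.004,0,0]]]'
```

```text
t: 2.97
eef_pos: [0.5169, -0.0456, 0.0319]
ee_rot: [-3.138, 0.001, 1.604]
force: [0.1, 0.4, -1.2]
width: 0.0003
t: 3.22
eef_pos: [0.5213, -0.0454, 0.0319]
ee_rot: [-3.138, 0.001, 1.604]
force: [-0.1, -0.1, 0.9]
width: 0.0004
t: 3.47
eef_pos: [0.525, -0.0454, 0.0317]
ee_rot: [-3.137, 0.001, 1.604]
force: [-2.2, 1.0, 1.6]
width: 0.0008
```

```bash
for i in 1; do python3 -m handwheel '[[[0,0,0.001,0,0],[0,0,0.002,0,0],[0,0,0.002,0,0]]]'; done; python3 -m handwheel '[[[0,0,0.001,0,0],[0,0,0.002,0,0],[0,0,0.002,0,0]]]'; python3 -m handwheel '[[[0,0,0.001,0,0],[0,0,0.002,0,0],[0,0,0.002,0,0]]]'
```

```text
t: 3.72
eef_pos: [0.5262, -0.0454, 0.0316]
ee_rot: [-3.136, 0.001, 1.604]
force: [-5.1, 0.7, 3.5]
width: 0.0
t: 3.97
eef_pos: [0.5275, -0.0454, 0.0315]
ee_rot: [-3.134, 0.001, 1.604]
force: [-4.8, 1.8, 4.7]
width: 0.0001
t: 4.22
eef_pos: [0.5289, -0.0454, 0.0316]
ee_rot: [-3.133, 0.001, 1.604]
force: [-5.4, 1.6, 4.1]
width: 0.0006
```

```bash
python3 -m handwheel '[[[0,0,0.001,0,0],[0,0,0.002,-0.0005,0],[0,0,0.002,-0.0005,0]]]'; python3 -m handwheel '[[[0,0,0.001,0,0],[0,0,0.002,0,0],[0,0,0.002,0,0]]]'; python3 -m handwheel '[[[0,0,0.001,0,0],[0,0,0.002,0,0],[0,0,0.002,0,0]]]'
```

```text
t: 4.47
eef_pos: [0.5297, -0.0454, 0.0317]
ee_rot: [-3.131, 0.001, 1.603]
force: [-5.4, 1.2, 3.0]
width: 0.0006
t: 4.72
eef_pos: [0.531, -0.0453, 0.0316]
ee_rot: [-3.13, 0.001, 1.603]
force: [-4.2, 1.0, 4.9]
width: 0.0006
t: 4.97
eef_pos: [0.5323, -0.0453, 0.0316]
ee_rot: [-3.129, 0.001, 1.603]
force: [-3.8, 1.8, 5.6]
width: 0.0005
```

```bash
python3 -m handwheel '[[[0,0,0.001,0,0],[0,0,0.002,-0.0005,0],[0,0,0.002,-0.0005,0]]]'; python3 -m handwheel '[[[0,0,0.001,0,0],[0,0,0.002,-0.0005,0],[0,0,0.002,-0.0005,0]]]'
```

```text
t: 5.22
eef_pos: [0.533, -0.0453, 0.0317]
ee_rot: [-3.127, 0.001, 1.603]
force: [-5.3, 2.5, 2.3]
width: 0.0004
t: 5.47
eef_pos: [0.5337, -0.0453, 0.0317]
ee_rot: [-3.124, 0.001, 1.602]
force: [-5.3, 1.9, 2.1]
width: 0.0005
```

```bash
python3 -m handwheel '[[[0,0,0.001,0,0],[0,0,0.002,-0.0005,0],[0,0,0.002,-0.0005,0]]]'
```

```text
t: 5.72
eef_pos: [0.5345, -0.0453, 0.0318]
ee_rot: [-3.122, 0.001, 1.602]
force: [-4.6, 2.0, 2.1]
width: 0.0005
```

```bash
python3 -m handwheel '[[[0,0,0.001,0,0],[0,0,0.002,-0.0005,0],[0,0,0.002,-0.0005,0]]]'
```

```text
t: 5.97
eef_pos: [0.5352, -0.0452, 0.0318]
ee_rot: [-3.12, 0.001, 1.602]
force: [-5.9, 1.5, 3.1]
width: 0.0003
```

```bash
python3 -m handwheel '[[[0,0,0.001,0,0],[0,0,0.002,0,0],[0,0,0.003,-0.0005,0],[0,0,0.003,-0.0005,0]]]'
```

```text
t: 6.3
eef_pos: [0.5368, -0.0452, 0.0318]
ee_rot: [-3.118, 0.001, 1.601]
force: [-5.7, 2.4, 1.9]
width: 0.0005
```

```bash
python3 -m handwheel '[[[0,0,0.001,0,0],[0,0,0.002,0,0],[0,0,0.003,-0.0005,0],[0,0,0.003,-0.0005,0]]]'
```

```text
t: 6.63
eef_pos: [0.5385, -0.0451, 0.0318]
ee_rot: [-3.115, 0.001, 1.601]
force: [-5.3, 0.4, 3.0]
width: 0.0004
```

```bash
python3 -m handwheel '[[[0,0,0.001,0,0],[0,0,0.002,0,0],[0,0,0.003,-0.0005,0],[0,0,0.003,-0.0005,0]]]'
```

```text
t: 6.97
eef_pos: [0.5401, -0.0451, 0.0318]
ee_rot: [-3.113, 0.001, 1.6]
force: [-5.2, 2.4, 3.3]
width: 0.0004
```

```bash
python3 -m handwheel '[[[0,0,0.001,0,0],[0,0,0.002,0,0],[0,0,0.003,-0.0005,0],[0,0,0.003,-0.0005,0],[0,0,0.0035,-0.0005,0]]]'
```

```text
t: 7.38
eef_pos: [0.5417, -0.0451, 0.0318]
ee_rot: [-3.11, 0.001, 1.6]
force: [-8.8, 1.8, 4.8]
width: 0.0005
```

```bash
python3 -m handwheel '[[[0,0,0.001,0,0],[0,0,0.002,0,0],[0,0,0.003,-0.0005,0],[0,0,0.003,-0.0005,0],[0,0,0.0035,-0.0005,0]]]'
```

```text
t: 7.8
eef_pos: [0.5429, -0.0451, 0.0318]
ee_rot: [-3.106, 0.001, 1.599]
force: [-9.1, 3.5, 6.1]
width: 0.0007
```

```bash
python3 -m handwheel '[[[0,0,0.001,0,0],[0,0,0.002,0,0],[0,0,0.003,-0.0005,0],[0,0,0.003,-0.0005,0],[0,0,0.0035,-0.0005,0]]]'
```

```text
t: 8.22
eef_pos: [0.5433, -0.0451, 0.0318]
ee_rot: [-3.101, 0.001, 1.599]
force: [-11.6, 4.1, 9.3]
width: 0.0004
```

```bash
python3 -m handwheel '[[[0,0,0.001,0,0],[0,0,0.002,0,0],[0,0,0.003,-0.0005,0],[0,0,0.003,-0.0005,0],[0,0,0.0035,-0.0005,0]]]'
```

```text
t: 8.63
eef_pos: [0.5434, -0.045, 0.0318]
ee_rot: [-3.095, 0.001, 1.598]
force: [-13.4, 4.6, 11.4]
width: 0.0004
```

Past 10 N and no longer moving, so it's on the stop. I'll let go with a fast retreat.

```bash
python3 -m handwheel '[[[0,0,-0.115,0,0],[0,0,-0.115,0,0],[0,0,-0.115,0,0],[0,0,-0.115,0,0],[0,0,-0.115,0,0]]]'; python3 -c "
from h import *
i=grab_frame('top');crop('top',200,85,150,130,5,'open_t.png',i);i=grab_frame('side');crop('side',160,120,160,120,5,'open_s.png',i)"
```

```text
t: 9.05
eef_pos: [0.428, -0.0482, 0.0378]
ee_rot: [-3.097, 0.001, 1.599]
force: [1.7, 0.5, 0.5]
width: 0.0003
```

View pics/open_s.png

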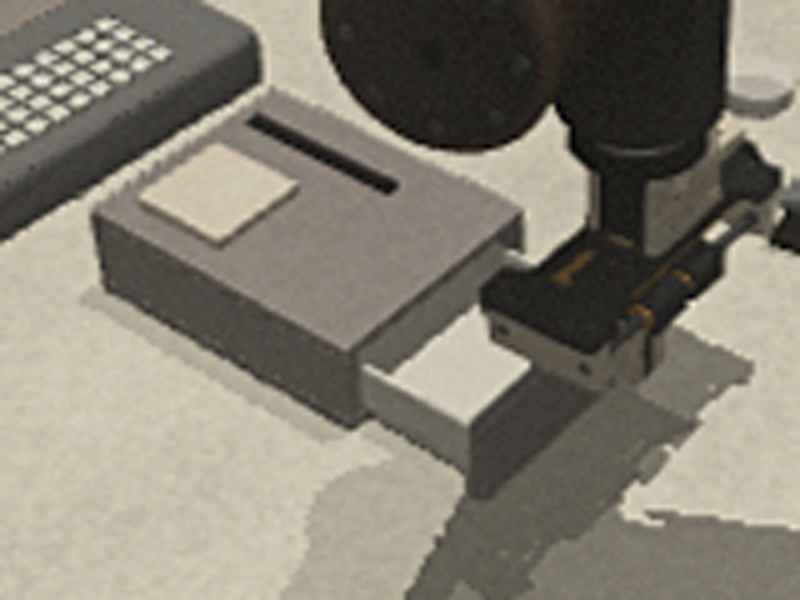

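View pics/open_t.png

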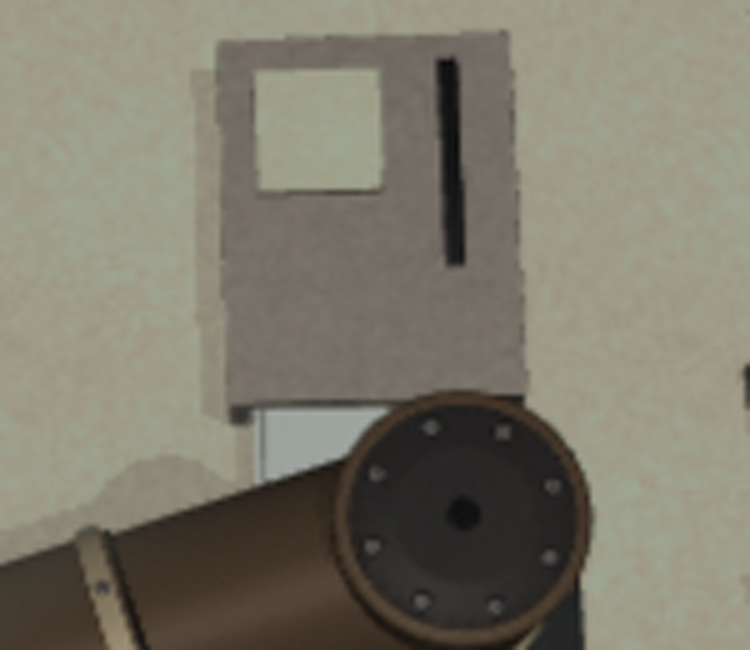

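The drawer sprang out. In open_s.png its left wall is clear at (365,375) and the front's lower-left corner is near (478,495). Now I'll raise the tool and go to the pack.

```bash
python3 -m handwheel '[[[0,0,0,-0.04,0],[0,0,-0.004,-0.08,0],[0.08,0,-0.005,-0.12,0],[0.08,0,-0.005,-0.12,0]]]';python3 -c "
from h import *
shift([.45,.339,.12],120)"
```

```text
t: 9.48
eef_pos: [0.4366, -0.0472, 0.1655]
ee_rot: [-3.11, -0.0, 1.6]
force: [1.8, 0.5, -0.7]
width: 0.009
t 9.48 pos [ 0.4366 -0.0472  0.1655] yaw 91.7 F [ 1.85  0.5  -0.69] w 0.0090
shift mm [385.6  26.2  44.7] turn -28.3
```

```bash
python3 -m handwheel '[[[0.06,0.385,0.026,0.045,-28.3],[0.06,0.385,0.026,0.045,-28.3],[0.06,0.385,0.026,0.045,-28.3],[0.06,0.385,0.026,0.045,-28.3],[0.06,0.385,0.026,0.045,-28.3],[0.06,0.385,0.026,0.045,-28.3],[0.06,0.385,0.026,0.045,-28.3],[0.06,0.385,0.026,0.045,-28.3],[0.06,0.385,0.026,0.045,-28.3],[0.06,0.385,0.026,0.045,-28.3],[0.06,0.385,0.026,0.045,-28.3],[0.06,0.385,0.026,0.045,-28.3]]]';python3 -c "
from h import *
shift([.45,.339,.06],120)
i=grab_frame('top');crop('top',110,165,100,80,6,'ov_t.png',i);i=grab_frame('side');crop('side',120,200,130,110,5,'ov_s.png',i)
j=grab_frame('top');crop('top',200,85,150,130,5,'open_t2.png',j)"
```

```text
t: 10.48
eef_pos: [0.4503, 0.3395, 0.1186]
ee_rot: [-3.113, -0.014, 2.095]
force: [0.4, -1.6, 0.2]
width: 0.0598
t 10.48 pos [0.4503 0.3395 0.1186] yaw 120.0 F [ 0.44 -1.59  0.22] w 0.0598
shift mm [-1.1  1.2 58.6] turn 0.0
```

View pics/ov_s.png

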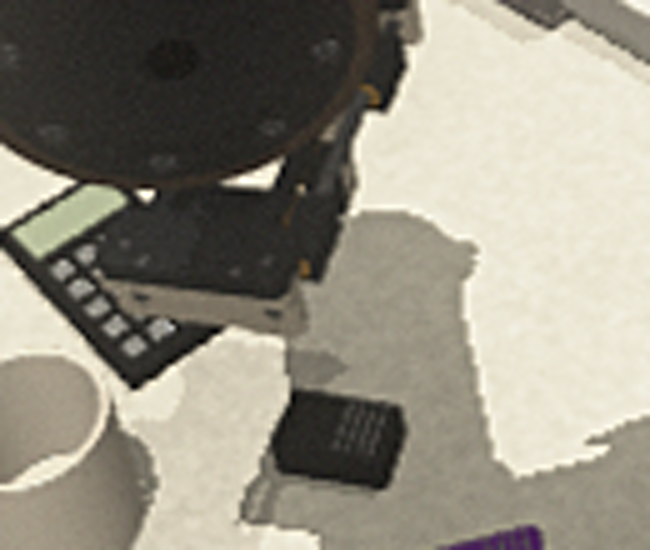

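View pics/open_t2.png

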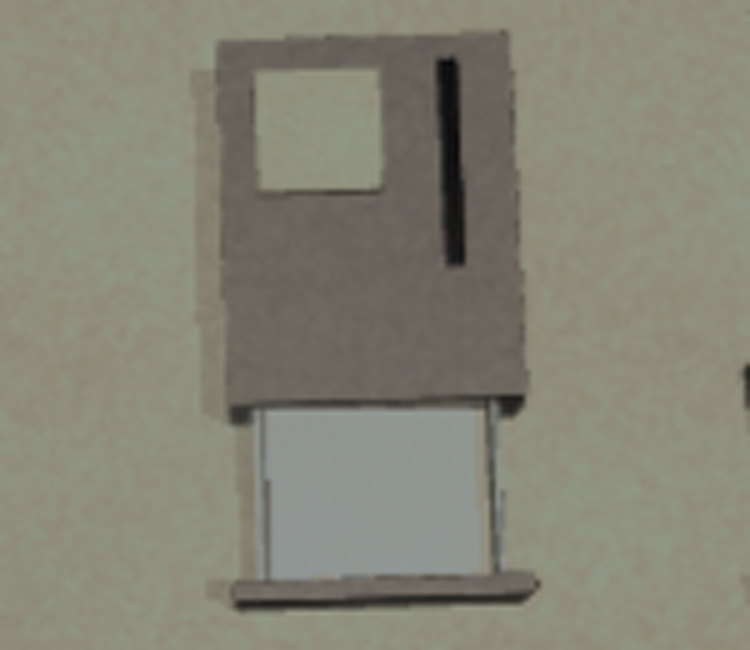

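Run:
```python
from h import *
s=arm.get_state();R=Ro.from_euler("xyz",s["ee_rot"]).as_matrix();p=s["eef_pos"]
for n,(a,b,f) in dict(side=(120,200,5),top=(110,165,6)).items():
  for X in(p,p+R@[.03,0,0],p-R@[.03,0,0],p+R@[.065,0,-.066],p-R@[.065,0,-.066]):
    q=proj(n,X);print(n,q.round(1),((q-[a,b])*f).round())
m=ray("top",170/1.5,272/1.5,.092);print("mug",m)
for z in (0,.092):print(ray("top",158/1.5,272/1.5,z))
i=grab_frame("top");crop("top",70,140,130,100,6,"near.png",i)
```

```text
side [183.9 261.1] [320. 305.]
side [179.9 271.3] [299. 356.]
side [187.8 251.4] [339. 257.]
side [169.6 265.7] [248. 329.]
side [195.6 257.3] [378. 286.]
top [141.7 206.8] [190. 251.]
top [132.3 212.1] [134. 283.]
top [151.1 201.6] [247. 219.]
top [113. 216.] [ 18. 306.]
top [167.  198.7] [342. 202.]
mug [0.52780761 0.43090876 0.092     ]
[0.54235566 0.48876921 0.        ]
[0.52787408 0.45426945 0.092     ]
```

View pics/near.png

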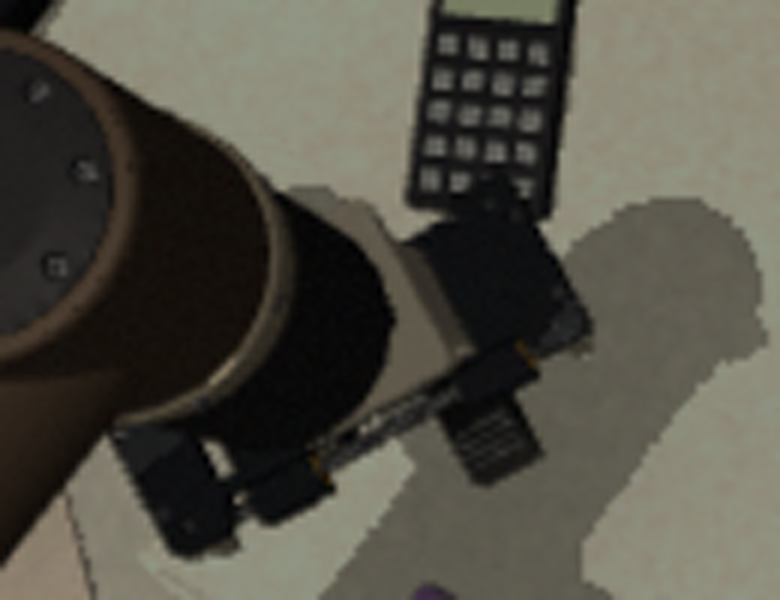

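```bash
python3 -m handwheel '[[[0.06,-0.001,0.0015,0.03,0],[0.06,-0.001,0.0015,0.06,0],[0.06,-0.001,0.0015,0.075,0],[0.06,-0.001,0.0015,0.075,0]]]';python3 -c "
from h import *
shift([.45,.339,.006],120)
i=grab_frame('side');crop('side',120,200,130,110,5,'ov_s2.png',i)
i=grab_frame('top');crop('top',70,140,130,100,6,'ov_t2.png',i)"
```

```text
t: 11.02
eef_pos: [0.4483, 0.3346, 0.042]
ee_rot: [-3.109, -0.013, 2.091]
force: [-1.5, -1.2, 0.5]
width: 0.0601
t 11.02 pos [0.4483 0.3346 0.042 ] yaw 119.8 F [-1.55 -1.17  0.52] w 0.0601
shift mm [ 2.5  4.9 35.9] turn -0.2
```

View pics/ov_s2.png

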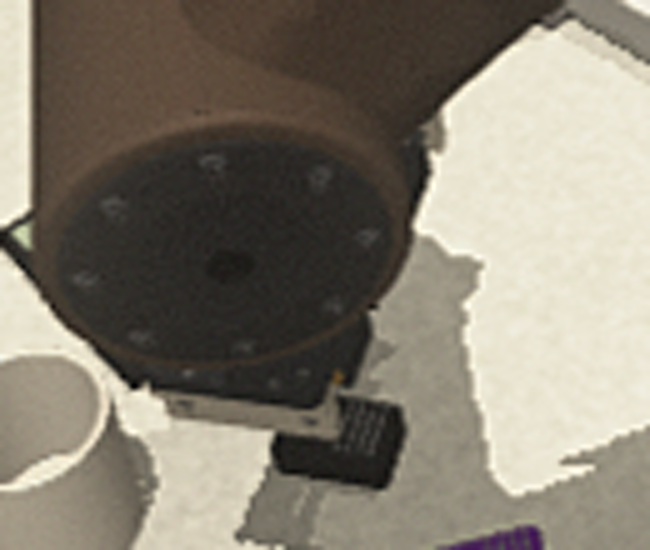

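View pics/ov_t2.png

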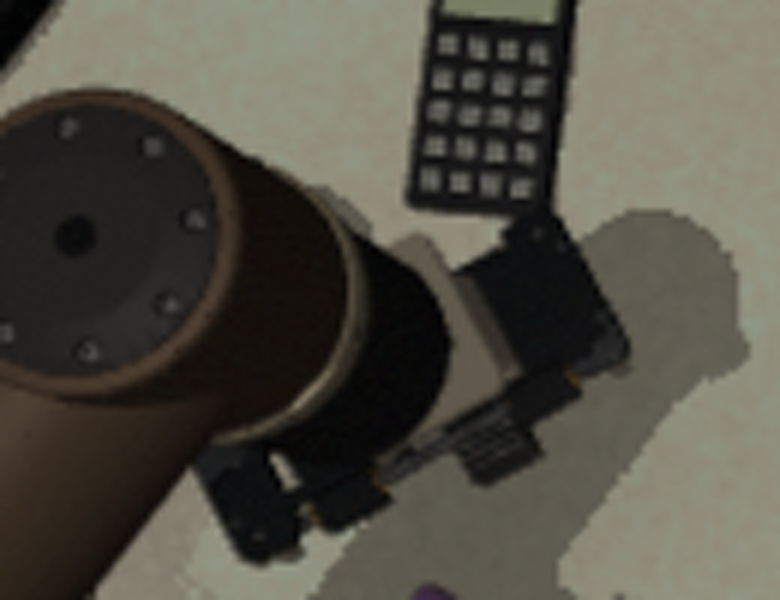

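```bash
python3 -m handwheel '[[[0.065,0.0025,0.005,0,0],[0.065,0.0025,0.005,0.01,0],[0.065,0.0025,0.005,0.02,0],[0.065,0.0025,0.005,0.03,0],[0.065,0.0025,0.005,0.036,0],[0.065,0.0025,0.005,0.036,0]]]';python3 -c "
from h import *
shift([.45,.339,.006],120)"
```

```text
t: 11.62
eef_pos: [0.4512, 0.3404, 0.0074]
ee_rot: [-3.111, -0.013, 2.092]
force: [0.4, -0.6, -0.3]
width: 0.0647
t 11.62 pos [0.4512 0.3404 0.0074] yaw 119.9 F [ 0.43 -0.62 -0.27] w 0.0647
shift mm [-0.6 -1.6  1.5] turn -0.1
```

```bash
python3 -m handwheel '[[[0.02,0,-0.001,0.001,0],[0.02,0,-0.001,0.001,0],[0.02,0,-0.001,0.001,0],[0.02,0,-0.001,0.001,0],[0.02,0,-0.001,0.001,0],[0.02,0,-0.001,0.001,0],[0.02,0,-0.001,0.001,0],[0.02,0,-0.001,0.001,0]]]' 20;python3 -c "
from h import *
st()"
```

```text
t: 12.28
eef_pos: [0.4503, 0.3399, 0.0066]
ee_rot: [-3.112, -0.014, 2.092]
force: [-0.1, -0.3, -0.1]
width: 0.0216
t 12.28 pos [0.4503 0.3399 0.0066] yaw 119.9 F [-0.06 -0.29 -0.1 ] w 0.0216
```

The opening reads 21.6 mm where a held pack should give 36, so I'll look.

```bash
python3 -c "
from h import *
i=grab_frame('side');crop('side',140,230,90,80,8,'g1.png',i)
i=grab_frame('top');crop('top',110,175,70,60,10,'g1t.png',i)"
```

```text
(no output)
```

View pics/g1.png

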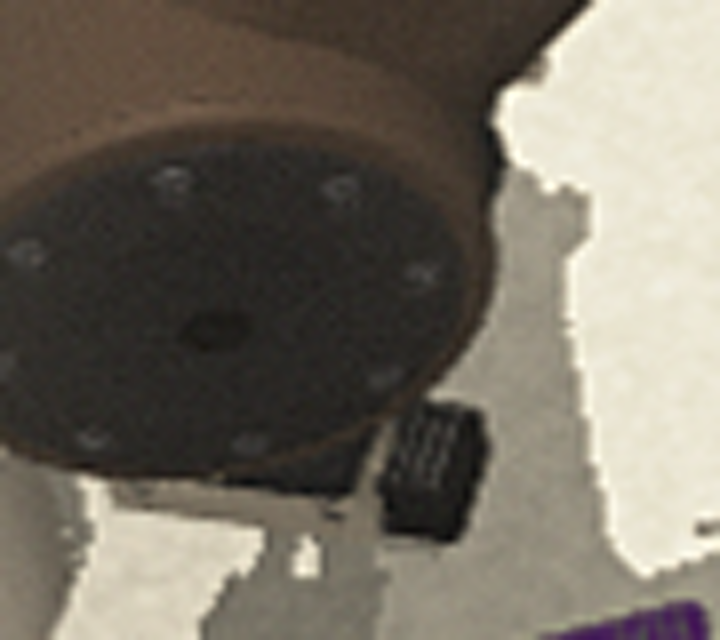

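View pics/g1t.png

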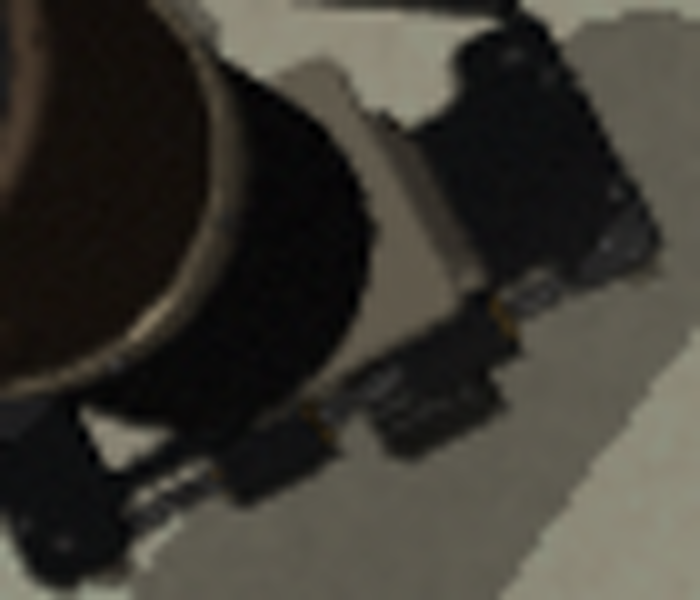

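Run:
```python
from h import *
s=st();R=Ro.from_euler("xyz",s["ee_rot"]).as_matrix();p=s["eef_pos"]
f=dict(side=(140,230,8),top=(110,175,10))
for n in f:
  a,b,k=f[n]
  for l in ([0,0,0],[.011,-.01,0],[.011,.01,0],[-.011,-.01,0],[-.032,0,0],[.032,-.01,0],[.032,.01,0]): print(n,l,((proj(n,p+R@np.array(l))-[a,b])*k).round())
  print("pack",[((proj(n,[*c,.028])-[a,b])*k).round() for c in((.467,.3682),(.4846,.3389),(.4323,.3093),(.4161,.338))])
```

```text
t 12.38 pos [0.4503 0.3399 0.0065] yaw 119.9 F [-1.5   0.29  0.05] w 0.0203
side [0, 0, 0] [393. 468.]
side [0.011, -0.01, 0] [412. 501.]
side [0.011, 0.01, 0] [352. 492.]
side [-0.011, -0.01, 0] [433. 443.]
side [-0.032, 0, 0] [422. 386.]
side [0.032, -0.01, 0] [392. 558.]
side [0.032, 0.01, 0] [331. 549.]
pack [array([281., 460.]), array([314., 369.]), array([494., 398.]), array([464., 485.])]
top [0, 0, 0] [411. 351.]
top [0.011, -0.01, 0] [394. 396.]
top [0.011, 0.01, 0] [364. 341.]
top [-0.011, -0.01, 0] [457. 361.]
top [-0.032, 0, 0] [502. 300.]
top [0.032, -0.01, 0] [334. 430.]
top [0.032, 0.01, 0] [304. 375.]
pack [array([302., 291.]), array([400., 234.]), array([491., 404.]), array([396., 457.])]
```

```bash
python3 -m handwheel '[[[0.0,0,0,0,0],[0.0,0,0,0,0],[0.0,0,0,0,0],[0.0,0,0,0,0]]]' 20;python3 -c "
from h import *
st()
i=grab_frame('side');crop('side',140,230,90,80,8,'g2.png',i)
i=grab_frame('top');crop('top',110,175,70,60,10,'g2t.png',i)"
```

```text
t: 12.72
eef_pos: [0.4503, 0.3399, 0.0065]
ee_rot: [-3.111, -0.014, 2.092]
force: [-1.5, 0.4, 0.1]
width: 0.0017
t 12.72 pos [0.4503 0.3399 0.0065] yaw 119.9 F [-1.52  0.39  0.12] w 0.0017
```

View pics/g2.png

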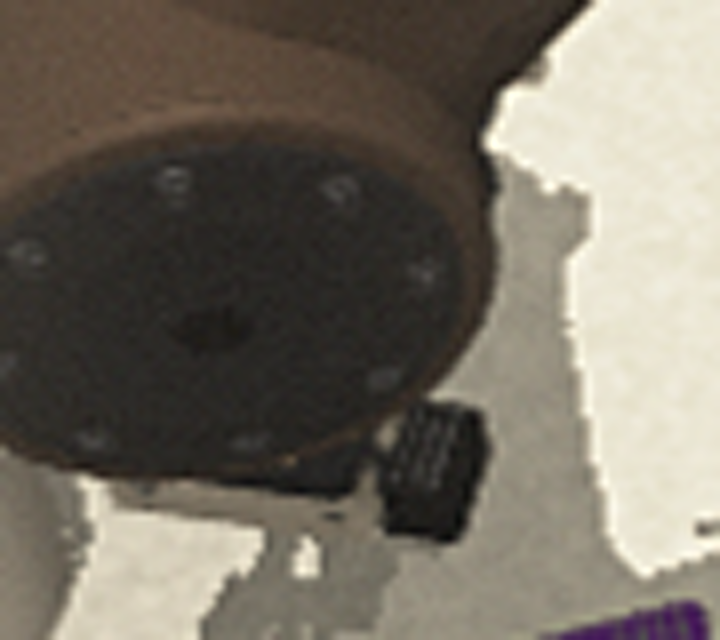

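View pics/g2t.png

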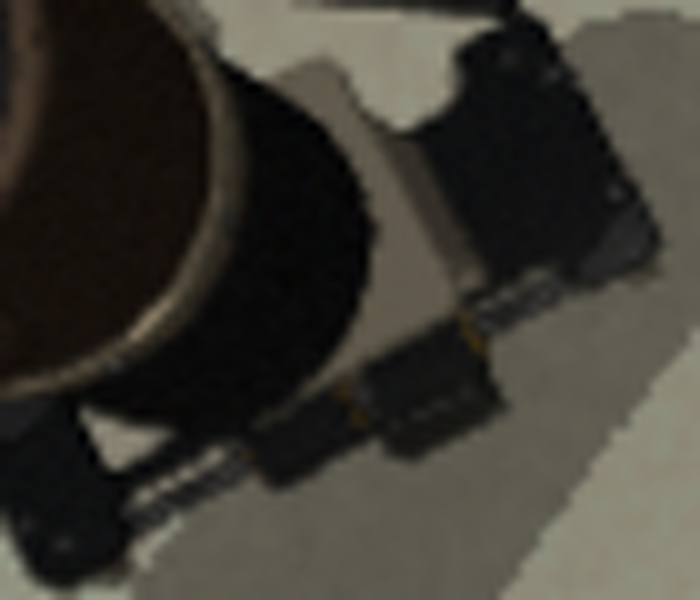

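The fingers closed fully while the pack's visible end stayed put, so there's no grip. I'll lift and look.

```bash
python3 -m handwheel '[[[0.0,0,0,-0.02,0],[0.0,0,0,-0.04,0],[0.0,0,0,-0.07,0],[0.0,0,0,-0.1,0],[0,0,0,-0.13,0],[0,0,0,-0.13,0]]]';python3 -c "
from h import *
st()
i=grab_frame('side');crop('side',120,180,150,120,5,'g3.png',i)
i=grab_frame('top');crop('top',90,165,100,75,8,'g3t.png',i)"
```

```text
t: 13.32
eef_pos: [0.4574, 0.3428, 0.143]
ee_rot: [-3.121, -0.016, 2.093]
force: [2.1, 0.3, 0.0]
width: 0.0003
t 13.32 pos [0.4574 0.3428 0.143 ] yaw 119.9 F [2.12 0.31 0.01] w 0.0003
```

View pics/g3.png

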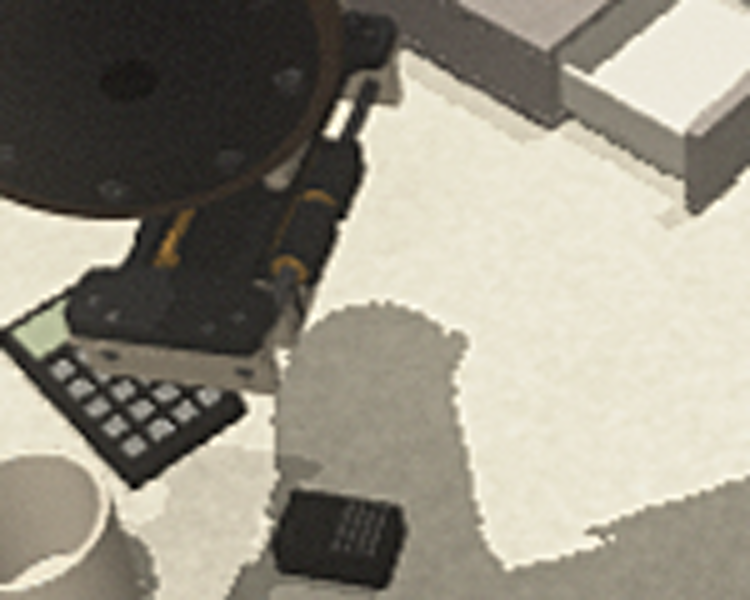

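View pics/g3t.png

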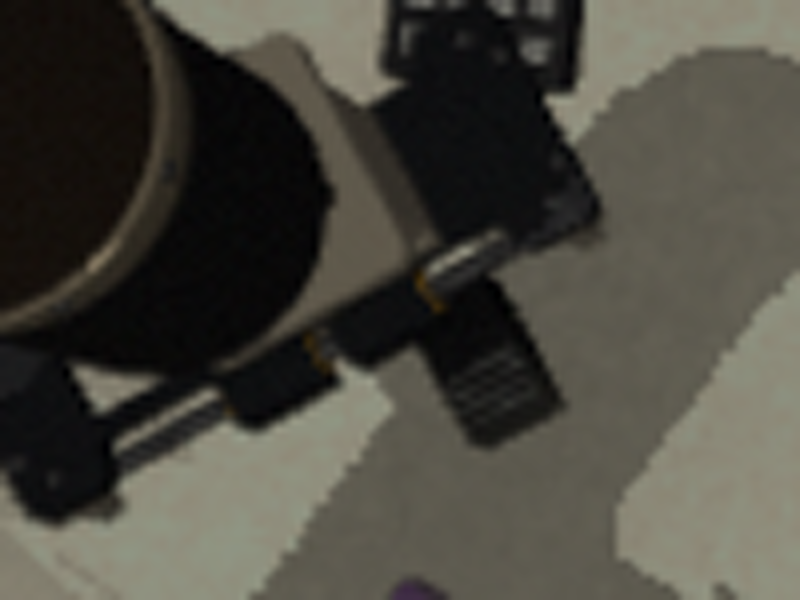

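Run:
```python
from h import *
s=st();R=Ro.from_euler("xyz",s["ee_rot"]).as_matrix();p=s["eef_pos"]
for n,(a,b,k) in dict(side=(120,180,5),top=(90,165,8)).items():
  print(n,-camera_params(n)["R"].T@camera_params(n)["t"])
  for l in ([0,0,0],[0,0,-.066],[.0965,.039,-.066],[.0965,-.039,-.066],[-.0965,-.039,-.066],[-.0965,.039,-.066]): print(l,((proj(n,p+R@np.array(l))-[a,b])*k).round())
i=grab_frame("side");cv2.imwrite("pics/f1.png",cv2.resize(i,None,fx=1.5,fy=1.5))
print(s["q"])
```

```text
t 13.42 pos [0.455  0.341  0.1379] yaw 119.9 F [-0.25  0.05 -0.12] w 0.0006
side [-0.03688103  0.64867088  0.84986181]
[0, 0, 0] [302. 381.]
[0, 0, -0.066] [278. 287.]
[0.0965, 0.039, -0.066] [110. 450.]
[0.0965, -0.039, -0.066] [291. 474.]
[-0.0965, -0.039, -0.066] [422. 146.]
[-0.0965, 0.039, -0.066] [267. 130.]
top [0.34776582 0.0251939  1.23620934]
[0, 0, 0] [390. 316.]
[0, 0, -0.066] [333. 290.]
[0.0965, 0.039, -0.066] [ 15. 335.]
[0.0965, -0.039, -0.066] [122. 542.]
[-0.0965, -0.039, -0.066] [649. 246.]
[-0.0965, 0.039, -0.066] [538.  45.]
[ 0.96749539  0.24241868 -0.26691692 -0.02870974 -1.07972747 -2.00314206]
```

View pics/f1.png

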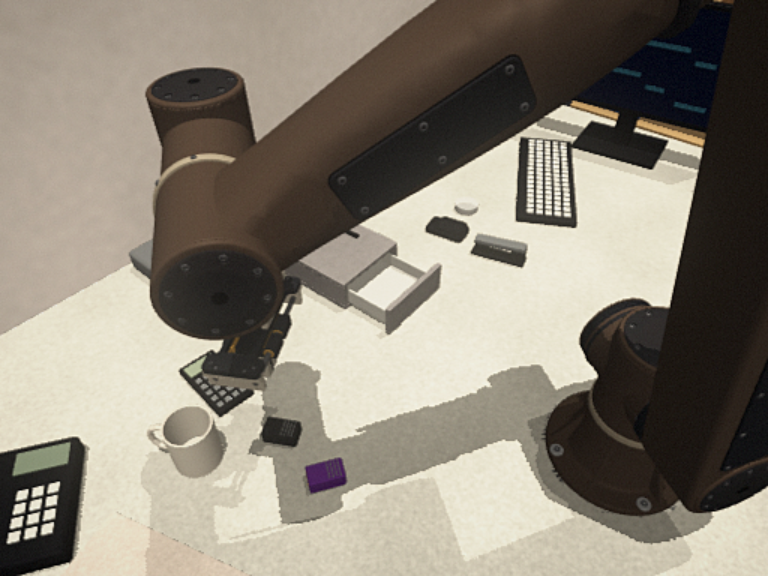

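Run:
```python
from h import *
for p,a,b in(([.5094,-.0459,.0324],160,80),([.428,-.0482,.0378],160,120)):
  for l in ([0,0,0],[-.01,.021,0],[-.01,-.021,0],[0,0,.066],[-.039,.0965,.066],[.039,.0965,.066],[-.039,-.0965,.066]):
    print(l,((proj("side",np.array(p)+l)-[a,b])*5).round())
s=cv2.imread("pics/f1.png")
i=grab_frame("side");crop("side",165,225,70,60,11,"f2.png",i)
i=grab_frame("top");crop("top",110,170,60,50,12,"f2t.png",i)
```

```text
[0, 0, 0] [528. 565.]
[-0.01, 0.021, 0] [519. 589.]
[-0.01, -0.021, 0] [560. 554.]
[0, 0, 0.066] [529. 486.]
[-0.039, 0.0965, 0.066] [476. 598.]
[0.039, 0.0965, 0.066] [375. 539.]
[-0.039, -0.0965, 0.066] [674. 435.]
[0, 0, 0] [633. 414.]
[-0.01, 0.021, 0] [626. 440.]
[-0.01, -0.021, 0] [667. 403.]
[0, 0, 0.066] [639. 334.]
[-0.039, 0.0965, 0.066] [592. 454.]
[0.039, 0.0965, 0.066] [483. 391.]
[-0.039, -0.0965, 0.066] [785. 280.]
```

View pics/f2.png

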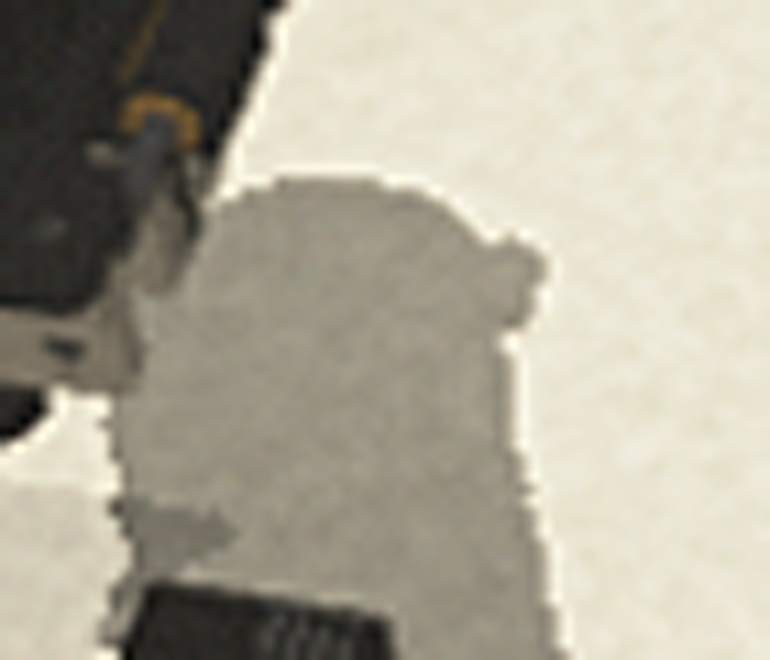

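The body and finger pixels lie higher than the reported TCP should put them. It also felt nothing at z = 0.0065 over the pack, so I doubt the reported height. I'll check by touching empty desk with shut fingers.

```bash
python3 -c "
from h import *
shift([.46,.24,.02],91.7)"
```

```text
t 13.57 pos [0.4539 0.3397 0.1353] yaw 119.9 F [ 0.24 -0.81 -0.39] w 0.0004
shift mm [-91.  -40.7 115.5] turn 28.2
```

```bash
python3 -m handwheel '[[[0,-0.04,-0.018,0,7],[0,-0.08,-0.036,0.02,14],[0,-0.091,-0.041,0.05,21],[0,-0.091,-0.041,0.08,28],[0,-0.091,-0.041,0.11,28],[0,-0.091,-0.041,0.115,28],[0,-0.091,-0.041,0.115,28]]]'; python3 -c "
from h import *
st();i=grab_frame('side');crop('side',150,180,120,100,6,'d1.png',i)
for l in ([0,0,0],[-.01,.021,0],[-.01,-.021,0],[0,0,.066]): print((proj('side',arm.get_state()['eef_pos']+l)-[150,180])*6)"
```

```text
t: 14.15
eef_pos: [0.4582, 0.2381, 0.0182]
ee_rot: [-3.103, 0.008, 1.604]
force: [-0.3, -0.2, 0.5]
width: 0.0002
t 14.15 pos [0.4582 0.2381 0.0182] yaw 91.9 F [-0.27 -0.24  0.47] w 0.0002
[381.71071016 475.28483679]
[364.46150468 516.15269221]
[429.95112845 458.03543624]
[369.59793307 381.44136046]
```

View pics/d1.png

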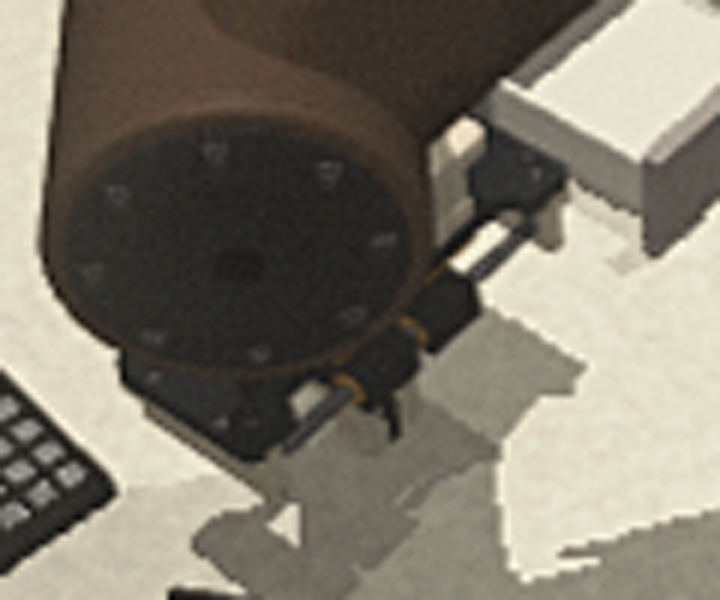

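```bash
python3 -m handwheel '[[[0,0,0,0.004,0],[0,0,0,0.008,0],[0,0,0,0.012,0],[0,0,0,0.012,0]]]'; python3 -m handwheel '[[[0,0,0,0.002,0],[0,0,0,0.004,0],[0,0,0,0.004,0]]]'; python3 -m handwheel '[[[0,0,0,0.002,0],[0,0,0,0.004,0],[0,0,0,0.004,0]]]'
```

```text
t: 14.53
eef_pos: [0.459, 0.2395, 0.008]
ee_rot: [-3.106, 0.005, 1.605]
force: [-0.4, 0.1, 1.2]
width: 0.0006
t: 14.78
eef_pos: [0.4587, 0.2395, 0.0038]
ee_rot: [-3.106, 0.005, 1.605]
force: [0.2, -0.7, -0.1]
width: 0.0004
t: 15.03
eef_pos: [0.4583, 0.2393, -0.0006]
ee_rot: [-3.105, 0.006, 1.605]
force: [-0.4, -0.2, -0.3]
width: 0.0005
```

At reported z ≈ 0 there's still no contact, so the reported height is biased. I'll go on down in small steps.

```bash
python3 -m handwheel '[[[0,0,0,0.002,0],[0,0,0,0.004,0],[0,0,0,0.005,0],[0,0,0,0.005,0]]]'; python3 -m handwheel '[[[0,0,0,0.002,0],[0,0,0,0.003,0],[0,0,0,0.003,0]]]'; python3 -m handwheel '[[[0,0,0,0.002,0],[0,0,0,0.003,0],[0,0,0,0.003,0]]]'; python3 -m handwheel '[[[0,0,0,0.002,0],[0,0,0,0.003,0],[0,0,0,0.003,0]]]'
```

```text
t: 15.37
eef_pos: [0.458, 0.2391, -0.0059]
ee_rot: [-3.105, 0.006, 1.605]
force: [-0.1, -0.5, -0.4]
width: 0.0005
t: 15.62
eef_pos: [0.4578, 0.2389, -0.0092]
ee_rot: [-3.104, 0.006, 1.605]
force: [-0.9, -0.8, 0.7]
width: 0.0002
t: 15.87
eef_pos: [0.4574, 0.2387, -0.0124]
ee_rot: [-3.104, 0.007, 1.605]
force: [-0.0, -0.4, -0.5]
width: 0.0006
t: 16.12
eef_pos: [0.4572, 0.2386, -0.0157]
ee_rot: [-3.104, 0.007, 1.605]
force: [-0.2, -0.3, -0.3]
width: 0.0006
```

```bash
python3 -m handwheel '[[[0,0,0,0.002,0],[0,0,0,0.003,0],[0,0,0,0.003,0]]]'; python3 -m handwheel '[[[0,0,0,0.002,0],[0,0,0,0.003,0],[0,0,0,0.003,0]]]'; python3 -m handwheel '[[[0,0,0,0.002,0],[0,0,0,0.003,0],[0,0,0,0.003,0]]]'
```

```text
t: 16.37
eef_pos: [0.4569, 0.2384, -0.019]
ee_rot: [-3.103, 0.007, 1.605]
force: [-0.8, -0.2, -0.2]
width: 0.0007
t: 16.62
eef_pos: [0.4566, 0.2382, -0.0223]
ee_rot: [-3.103, 0.008, 1.605]
force: [0.3, 0.0, 0.0]
width: 0.0003
t: 16.87
eef_pos: [0.4564, 0.2381, -0.0256]
ee_rot: [-3.103, 0.008, 1.605]
force: [0.7, 0.1, 0.2]
width: 0.0007
```

```bash
python3 -m handwheel '[[[0,0,0,0.002,0],[0,0,0,0.003,0],[0,0,0,0.003,0]]]'; python3 -m handwheel '[[[0,0,0,0.002,0],[0,0,0,0.003,0],[0,0,0,0.003,0]]]'; python3 -m handwheel '[[[0,0,0,0.002,0],[0,0,0,0.003,0],[0,0,0,0.003,0]]]'; python3 -c "
from h import *
st();i=grab_frame('side');crop('side',150,180,120,100,6,'d2.png',i)"
```

```text
t: 17.12
eef_pos: [0.4561, 0.2379, -0.0288]
ee_rot: [-3.102, 0.008, 1.605]
force: [0.1, 0.0, -0.3]
width: 0.0003
t: 17.37
eef_pos: [0.4558, 0.2377, -0.0321]
ee_rot: [-3.102, 0.008, 1.605]
force: [0.6, 0.3, 0.1]
width: 0.0007
t: 17.62
eef_pos: [0.4556, 0.2376, -0.0354]
ee_rot: [-3.102, 0.009, 1.605]
force: [0.1, -0.7, 0.2]
width: 0.0004
t 17.62 pos [ 0.4556  0.2376 -0.0354] yaw 91.9 F [ 0.09 -0.72  0.16] w 0.0004
```

View pics/d2.png

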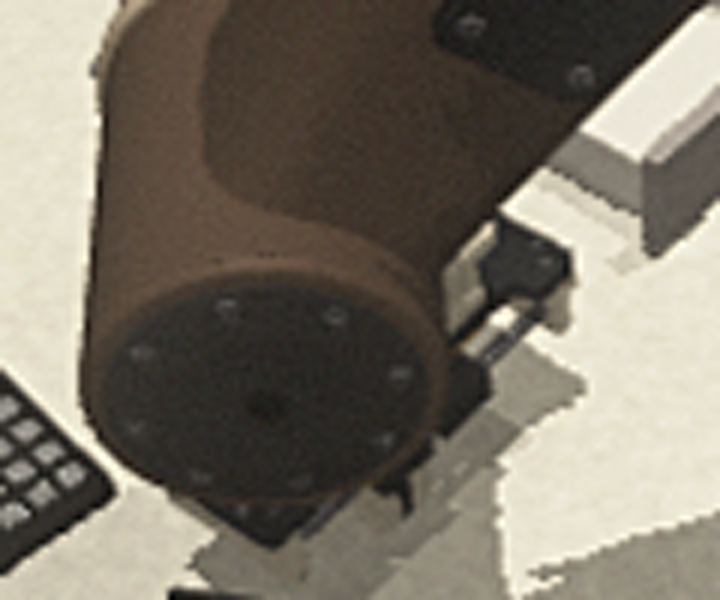

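```bash
python3 -m handwheel '[[[0,0,0,0.002,0],[0,0,0,0.004,0],[0,0,0,0.004,0]]]'; python3 -m handwheel '[[[0,0,0,0.002,0],[0,0,0,0.004,0],[0,0,0,0.004,0]]]'
```

```text
t: 17.92
eef_pos: [0.4559, 0.2377, -0.036]
ee_rot: [-3.103, 0.009, 1.606]
force: [-10.7, -4.4, 39.3]
width: 0.0006
t: 18.17
eef_pos: [0.4559, 0.2378, -0.0361]
ee_rot: [-3.104, 0.008, 1.609]
force: [-14.9, -5.3, 49.2]
width: 0.0004
```

```bash
python3 -m handwheel '[[[0,0,0,0.002,0],[0,0,0,0.004,0],[0,0,0,0.004,0]]]'; python3 -m handwheel '[[[0,0,0,0.002,0],[0,0,0,0.004,0],[0,0,0,0.004,0]]]'
```

```text
t: 18.42
eef_pos: [0.456, 0.2378, -0.0361]
ee_rot: [-3.105, 0.008, 1.61]
force: [-15.5, -6.2, 50.4]
width: 0.0008
t: 18.67
eef_pos: [0.456, 0.2378, -0.0361]
ee_rot: [-3.106, 0.008, 1.612]
force: [-15.1, -5.2, 50.0]
width: 0.0007
```

The shut fingertips touch the desk at reported z = -0.036, so true height = reported + 0.036. The side-view pixels agree, and x/y look unbiased: the front was touched at the expected x. I'll back off and redo the grasp with that correction.

```bash
python3 -m handwheel '[[[0.065,0,0,-0.03,0],[0.065,0,0,-0.06,0],[0.065,0,0,-0.09,0],[0.065,0,0,-0.09,0]]]'; python3 -c "
from h import *
shift([.45,.339,.03],120)"
```

```text
t: 19.0
eef_pos: [0.4623, 0.2412, 0.0596]
ee_rot: [-3.114, 0.003, 1.614]
force: [0.8, 0.5, 0.1]
width: 0.0216
t 19.00 pos [0.4623 0.2412 0.0596] yaw 92.5 F [0.77 0.53 0.07] w 0.0216
shift mm [98.3 -7.3 29.5] turn -27.5
```

```bash
python3 -m handwheel '[[[0.065,0.03,-0.007,0,-7],[0.065,0.07,-0.007,0,-14],[0.065,0.098,-0.007,0.01,-21],[0.065,0.098,-0.007,0.03,-27.5],[0.065,0.098,-0.007,0.03,-27.5],[0.065,0.098,-0.007,0.03,-27.5],[0.065,0.098,-0.007,0.03,-27.5]]]'; python3 -c "
from h import *
shift([.45,.339,-.031],120)"
```

```text
t: 19.58
eef_pos: [0.4504, 0.3381, 0.0298]
ee_rot: [-3.115, -0.01, 2.09]
force: [0.4, -0.8, -0.7]
width: 0.0633
t 19.58 pos [0.4504 0.3381 0.0298] yaw 119.7 F [ 0.4  -0.77 -0.66] w 0.0633
shift mm [ 0.4  1.7 60.8] turn -0.3
```

```bash
python3 -m handwheel '[[[0.065,0,0.0015,0.01,0],[0.065,0,0.0015,0.02,0],[0.065,0,0.0015,0.03,0],[0.065,0,0.0015,0.036,0],[0.065,0,0.0015,0.036,0]]]'; python3 -c "
from h import *
shift([.45,.339,-.031],120)
i=grab_frame('side');crop('side',130,220,100,80,8,'p1.png',i)
i=grab_frame('top');crop('top',100,175,80,60,10,'p1t.png',i)"
```

```text
t: 20.0
eef_pos: [0.4499, 0.3373, -0.0081]
ee_rot: [-3.112, -0.009, 2.089]
force: [0.3, 0.6, -0.5]
width: 0.0652
t 20.00 pos [ 0.4499  0.3373 -0.0081] yaw 119.7 F [ 0.29  0.58 -0.5 ] w 0.0652
shift mm [ 1.2  1.6 22.9] turn -0.3
```

View pics/p1.png

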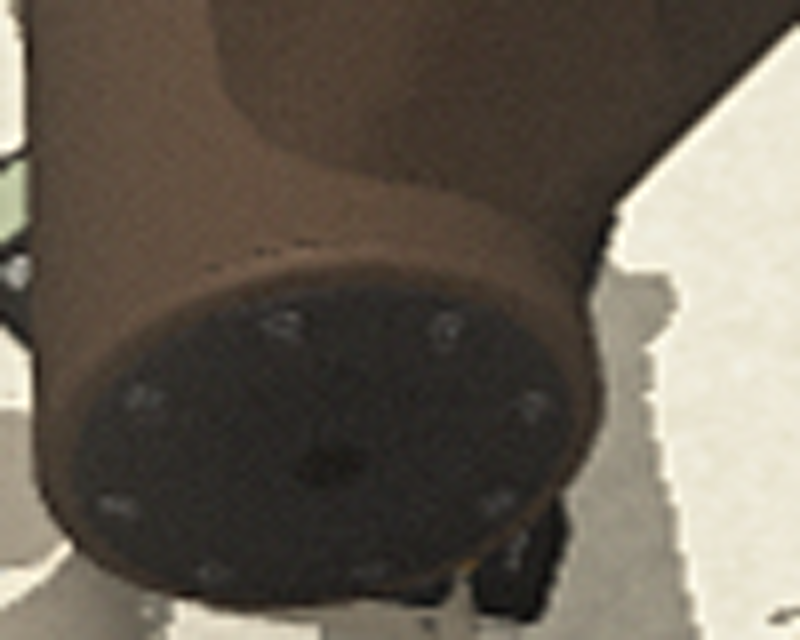

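View pics/p1t.png

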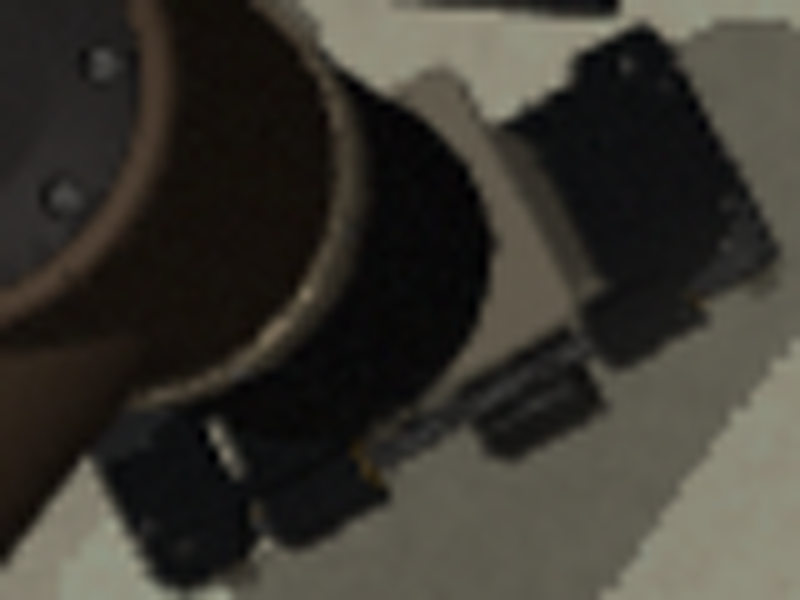

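```bash
python3 -m handwheel '[[[0.068,0.001,0.0015,0.006,0],[0.068,0.001,0.0015,0.012,0],[0.068,0.001,0.0015,0.018,0],[0.068,0.001,0.0015,0.022,0],[0.068,0.001,0.0015,0.022,0]]]'; python3 -c "
from h import *
shift([.45,.339,-.031],120)"
```

```text
t: 20.52
eef_pos: [0.4502, 0.3392, -0.0299]
ee_rot: [-3.113, -0.009, 2.089]
force: [-0.4, -0.6, 0.8]
width: 0.068
t 20.52 pos [ 0.4502  0.3392 -0.0299] yaw 119.7 F [-0.43 -0.58  0.8 ] w 0.0680
shift mm [-0.  -0.2  1.1] turn -0.3
```

```bash
python3 -m handwheel '[[[0.0,0,0,0.0005,0],[0.0,0,0,0.0005,0],[0.0,0,0,0.0005,0],[0.0,0,0,0.0005,0],[0.0,0,0,0.0005,0],[0.0,0,0,0.0005,0],[0.0,0,0,0.0005,0],[0.0,0,0,0.0005,0],[0.0,0,0,0.0005,0]]]' 20
```

```text
t: 21.27
eef_pos: [0.4504, 0.3395, -0.0301]
ee_rot: [-3.113, -0.009, 2.089]
force: [-0.5, 0.3, 4.3]
width: 0.036
```

Gripped: the opening is 36.0 mm, which is the pack's width. I'll lift it and check the tray position from open_t2.png.

```bash
python3 -m handwheel '[[[0.0,0,0,-0.02,0],[0.0,0,0,-0.05,0],[0.0,0,0,-0.08,0],[0.0,0,0,-0.12,0],[0.0,0,0,-0.12,0],[0.0,0,0,-0.12,0]]]' 20
python3 - <<'E'
from h import *
def d(u,v,z): return ray("top",200+u/5-.4,85+v/5-.4,z)
a,b=d(236,600,.071),d(536,590,.071);print(a,b,(a+b)/2,np.linalg.norm(a-b))
a,b=d(265,580,.016),d(478,575,.016);print("floor front vis",a,b)
shift([.522,-.0445,.1],91.7)
i=grab_frame('side');crop('side',120,150,150,120,5,'l1.png',i)
E
```

```text
t: 21.77
eef_pos: [0.4548, 0.3413, 0.0921]
ee_rot: [-3.118, -0.011, 2.089]
force: [-0.1, 0.7, -2.0]
width: 0.0361
[0.4603421  0.04102249 0.071     ] [ 0.46574413 -0.136658    0.071     ] [ 0.46304311 -0.04781776  0.071     ] 0.17776259148122878
floor front vis [0.47805643 0.02376718 0.016     ] [ 0.4807769  -0.10847384  0.016     ]
t 21.77 pos [0.4548 0.3413 0.0921] yaw 119.7 F [-0.07  0.7  -1.98] w 0.0361
shift mm [-368.3 -133.1   -8.7] turn 28.0
```

View pics/l1.png

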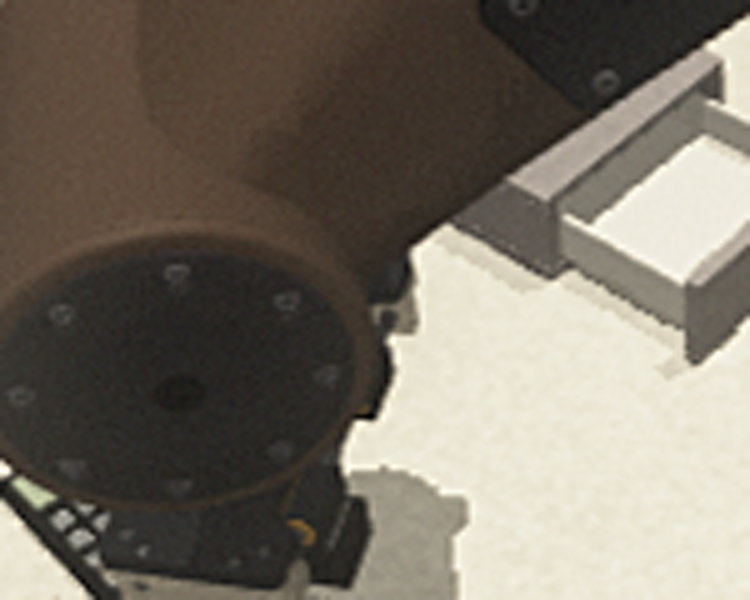

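The pack is held: 2 N of weight shows and it's visible at (340,540). Now to carry it over the tray.

```bash
python3 -m handwheel '[[[0,-0.367,-0.132,-0.009,28],[0,-0.367,-0.132,-0.009,28],[0,-0.367,-0.132,-0.009,28],[0,-0.367,-0.132,-0.009,28],[0,-0.367,-0.132,-0.009,28],[0,-0.367,-0.132,-0.009,28],[0,-0.367,-0.132,-0.009,28],[0,-0.367,-0.132,-0.009,28],[0,-0.367,-0.132,-0.009,28],[0,-0.367,-0.132,-0.009,28],[0,-0.367,-0.132,-0.009,28],[0,-0.367,-0.132,-0.009,28]]]'
python3 - <<'E'
from h import *
shift([.523,-.0455,.03],91.7)
i=grab_frame('side');crop('side',150,90,160,120,5,'c1.png',i)
i=grab_frame('top');crop('top',200,85,150,120,5,'c1t.png',i)
E
```

```text
t: 22.82
eef_pos: [0.5196, -0.0453, 0.0973]
ee_rot: [-3.109, 0.005, 1.597]
force: [0.1, 0.8, -1.4]
width: 0.036
t 22.82 pos [ 0.5196 -0.0453  0.0973] yaw 91.5 F [ 0.06  0.84 -1.45] w 0.0360
shift mm [ 0.   5.6 67.1] turn -0.2
```

View pics/c1.png

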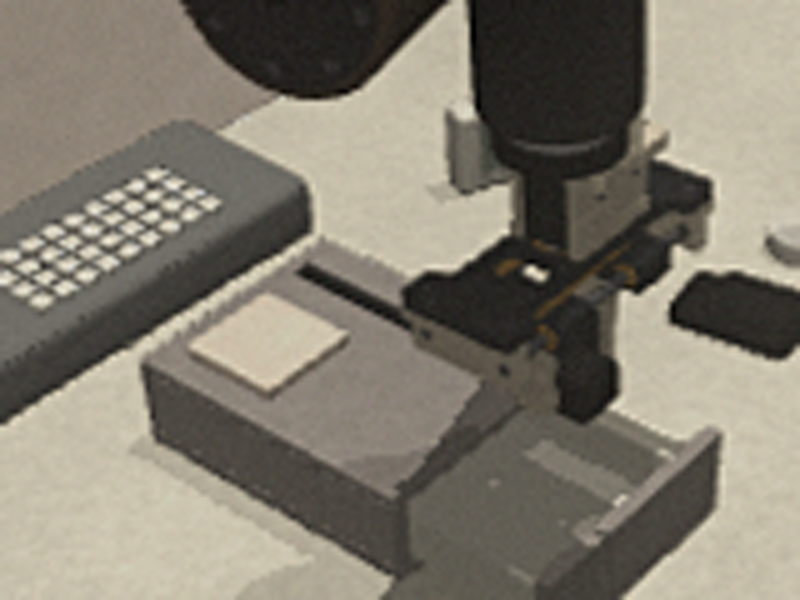

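Run:
```python
from h import *
i=grab_frame('side');crop('side',235,130,60,50,13,'c2.png',i)
s=arm.get_state();p=s['eef_pos']+[0,0,.036]
# expected pack corners if flat, centre 8mm above tip
yaw=np.radians(1.6)
for dx in(-.03,.03):
  for dy in(-.018,.018):
    for dz in(-.014,.014):
      X=p+[dx,dy,.008+dz]; print(dx,dy,dz,((proj('side',X)-[235,130])*13).round())
```

```text
-0.03 -0.018 -0.014 [509. 515.]
-0.03 -0.018 0.014 [513. 419.]
-0.03 0.018 -0.014 [411. 592.]
-0.03 0.018 0.014 [413. 496.]
0.03 -0.018 -0.014 [309. 411.]
0.03 -0.018 0.014 [309. 316.]
0.03 0.018 -0.014 [210. 485.]
0.03 0.018 0.014 [209. 389.]
```

View pics/c2.png

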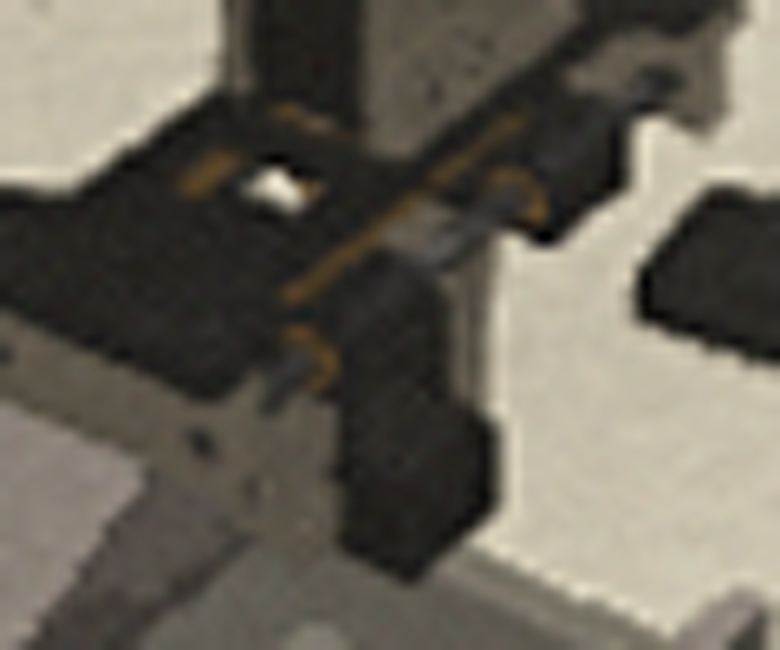

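The near end matches the projected flat pose within about 1 px, so the pack is level in the grip. Now I'll lower it.

```bash
python3 -m handwheel '[[[0,0,0.002,0.02,0],[0,0,0.004,0.045,0],[0,0,0.006,0.07,0],[0,0,0.007,0.09,0],[0,0,0.007,0.1,0],[0,0,0.007,0.1,0]]]'
python3 - <<'E'
from h import *
shift([.523,-.0455,-.014],91.7)
i=grab_frame('side');crop('side',150,90,160,120,5,'c3.png',i)
E
```

```text
t: 23.47
eef_pos: [0.5223, -0.0432, -0.0042]
ee_rot: [-3.106, 0.005, 1.602]
force: [-0.2, -0.9, -1.3]
width: 0.0358
t 23.47 pos [ 0.5223 -0.0432 -0.0042] yaw 91.8 F [-0.17 -0.89 -1.31] w 0.0358
shift mm [-2.3  0.9  9.8] turn 0.1
```

View pics/c3.png

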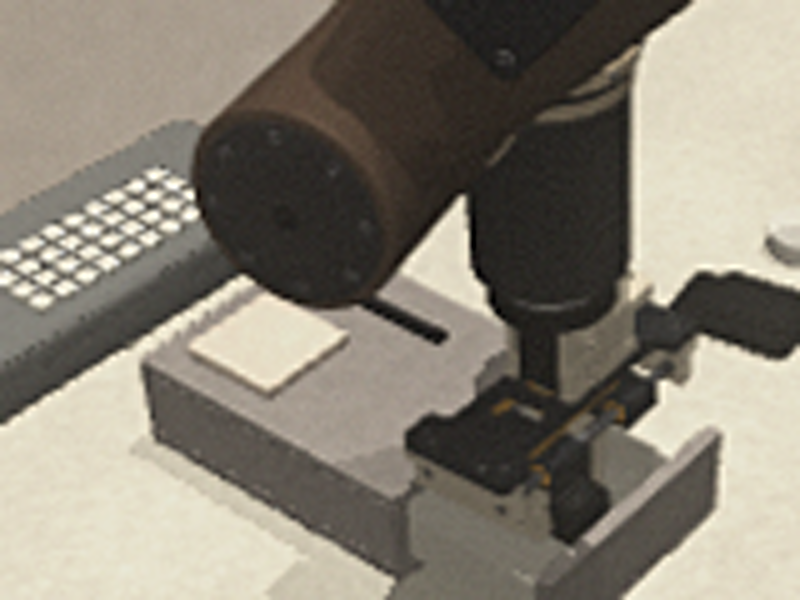

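```bash
python3 -m handwheel '[[[0,-0.001,0,0.003,0],[0,-0.001,0,0.006,0],[0,-0.001,0,0.006,0],[0,-0.001,0,0.006,0]]]';python3 -m handwheel '[[[0,0,0,0.001,0],[0,0,0,0.0015,0],[0,0,0,0.0015,0]]]'
```

```text
t: 23.85
eef_pos: [0.5237, -0.0441, -0.008]
ee_rot: [-3.11, 0.005, 1.602]
force: [-0.3, -0.9, -1.0]
width: 0.0356
t: 24.1
eef_pos: [0.5238, -0.0442, -0.0093]
ee_rot: [-3.11, 0.005, 1.602]
force: [0.1, -0.5, -2.3]
width: 0.0354
```

```bash
python3 -m handwheel '[[[0,0,0,0.001,0],[0,0,0,0.001,0],[0,0,0,0.001,0]]]'
```

```text
t: 24.35
eef_pos: [0.5238, -0.0442, -0.0103]
ee_rot: [-3.11, 0.005, 1.602]
force: [1.0, -0.7, -2.4]
width: 0.0358
```

```bash
python3 -m handwheel '[[[0,0,0,0.001,0],[0,0,0,0.001,0],[0,0,0,0.001,0]]]'
```

```text
t: 24.6
eef_pos: [0.5236, -0.0442, -0.0114]
ee_rot: [-3.11, 0.005, 1.602]
force: [0.1, -0.1, -2.6]
width: 0.035
```

```bash
python3 -m handwheel '[[[0,0,0,0.001,0],[0,0,0,0.001,0],[0,0,0,0.001,0]]]'
```

```text
t: 24.85
eef_pos: [0.5235, -0.0443, -0.0125]
ee_rot: [-3.11, 0.005, 1.602]
force: [-1.1, -0.1, -2.0]
width: 0.0359
```

```bash
python3 -m handwheel '[[[0,0,0,0.001,0],[0,0,0,0.001,0],[0,0,0,0.001,0]]]'
```

```text
t: 25.1
eef_pos: [0.5234, -0.0443, -0.0136]
ee_rot: [-3.109, 0.005, 1.602]
force: [0.1, -0.7, -1.7]
width: 0.0359
```

```bash
python3 -m handwheel '[[[0,0,0,0.001,0],[0,0,0,0.001,0],[0,0,0,0.001,0]]]'
```

```text
t: 25.35
eef_pos: [0.5236, -0.0443, -0.0141]
ee_rot: [-3.11, 0.005, 1.602]
force: [-1.8, -0.7, 4.0]
width: 0.0358
```

The pack is on the floor, with contact right at the predicted height. I'll let go.

```bash
python3 -m handwheel '[[[0.04,0,0,0,0],[0.045,0,0,0,0],[0.05,0,0,0,0],[0.055,0,0,0,0],[0.055,0,0,0,0],[0.055,0,0,0,0]]]'; python3 -m handwheel '[[[0.055,0,0,-0.01,0],[0.055,0,0,-0.02,0],[0.055,0,-0.001,-0.05,0],[0.055,0,-0.003,-0.09,0],[0.055,0,-0.003,-0.11,0],[0.055,0,-0.003,-0.11,0]]]'
python3 - <<'E'
from h import *
st()
i=grab_frame('side');crop('side',200,120,110,85,7,'r1.png',i)
E
```

```text
t: 25.85
eef_pos: [0.5236, -0.0443, -0.0142]
ee_rot: [-3.11, 0.005, 1.602]
force: [0.8, -0.5, -0.1]
width: 0.0547
t: 26.35
eef_pos: [0.5278, -0.0433, 0.1024]
ee_rot: [-3.12, 0.004, 1.604]
force: [0.2, 0.4, -0.6]
width: 0.055
t 26.35 pos [ 0.5278 -0.0433  0.1024] yaw 91.9 F [ 0.16  0.4  -0.62] w 0.0550
```

View pics/r1.png

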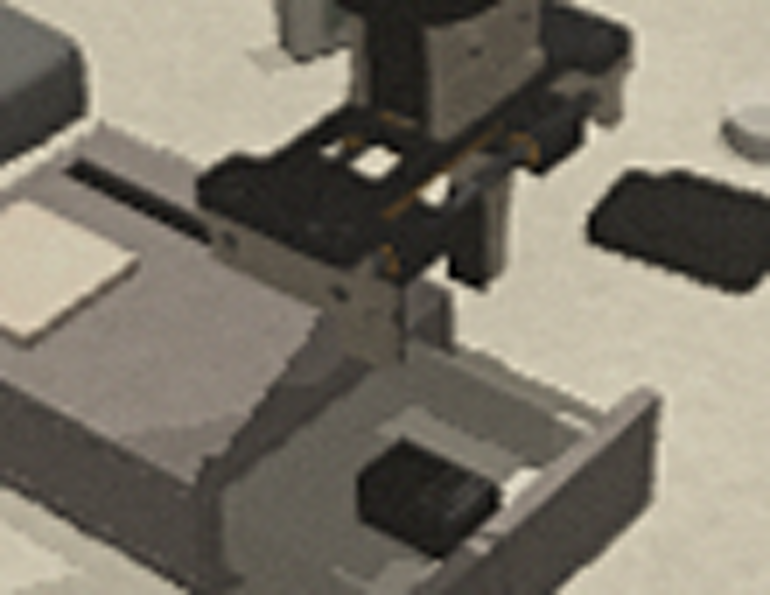

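The pack lies flat on the tray floor, at (428,495) in the crop, and is let go. Now I'll go round to the front and shut the fingers.

```bash
python3 -m handwheel '[[[0,0,-0.04,0,0],[0,-0.001,-0.08,0,0],[0,-0.003,-0.1,0,0],[0,-0.003,-0.1,0,0],[0,-0.003,-0.1,0,0],[0,-0.003,-0.1,0,0],[0,-0.003,-0.1,0,0],[0,-0.003,-0.1,0,0],[0,-0.003,-0.1,0,0]]]'
python3 - <<'E'
from h import *
shift([.433,-.047,.005],91.7)
E
```

```text
t: 27.15
eef_pos: [0.4269, -0.0495, 0.1021]
ee_rot: [-3.116, 0.004, 1.603]
force: [0.1, -0.3, 0.0]
width: 0.002
t 27.15 pos [ 0.4269 -0.0495  0.1021] yaw 91.8 F [ 0.06 -0.35  0.01] w 0.0020
shift mm [ 2.6  8.7 96.9] turn 0.1
```

```bash
python3 -m handwheel '[[[0,0,0,0.035,0],[0,0.002,0.004,0.07,0],[0,0.002,0.007,0.095,0],[0,0.002,0.007,0.095,0],[0,0.002,0.007,0.095,0]]]'
python3 - <<'E'
from h import *
st()
i=grab_frame('side');crop('side',200,120,110,85,7,'r2.png',i)
i=grab_frame('top');crop('top',200,85,150,120,5,'r2t.png',i)
E
```

```text
t: 27.57
eef_pos: [0.4305, -0.0482, 0.0061]
ee_rot: [-3.112, 0.005, 1.603]
force: [0.1, 0.2, 1.4]
width: 0.0004
t 27.57 pos [ 0.4305 -0.0482  0.0061] yaw 91.8 F [0.11 0.15 1.4 ] w 0.0004
```

View pics/r2.png

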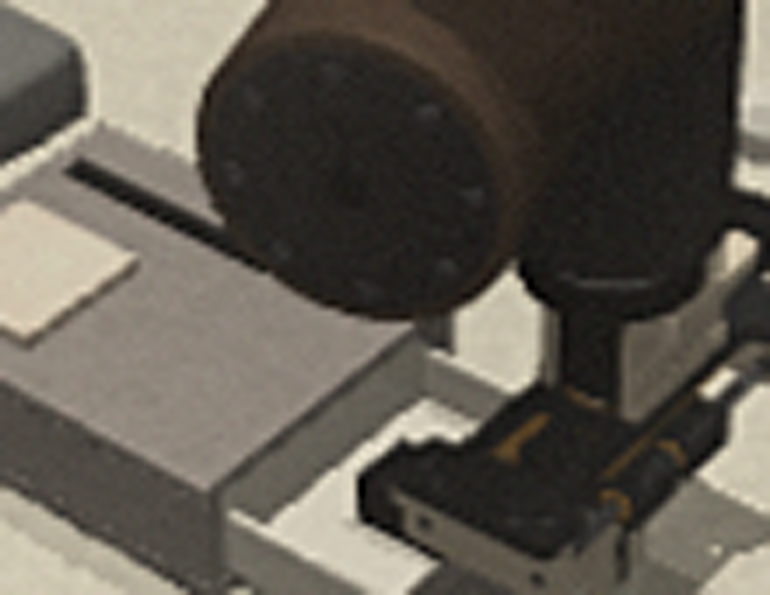

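Everything's clear. I'll push in steadily at about 45 mm/s to well short of joint 0.

```bash
python3 -m handwheel '[[[0,0,0.004,0,0],[0,0,0.008,0,0],[0,0,0.012,0,0],[0,0,0.016,0,0],[0,0,0.019,0,0],[0,0,0.022,0,0],[0,0,0.025,-0.001,0],[0,0,0.028,-0.001,0],[0,0,0.031,-0.001,0],[0,0,0.034,-0.001,0],[0,0,0.037,-0.001,0],[0,0,0.041,-0.001,0],[0,0,0.045,-0.001,0],[0,0,0.049,-0.001,0],[0,0,0.053,-0.001,0],[0,0,0.057,-0.002,0],[0,0,0.061,-0.002,0],[0,0,0.065,-0.002,0],[0,0,0.069,-0.002,0],[0,0,0.072,-0.002,0]]]'
python3 - <<'E'
from h import *
i=grab_frame('side');crop('side',170,100,140,105,5,'s1.png',i)
E
```

```text
t: 29.33
eef_pos: [0.5045, -0.0454, 0.0082]
ee_rot: [-3.116, 0.004, 1.603]
force: [-5.4, -1.7, 2.8]
width: 0.0005
```

View pics/s1.png

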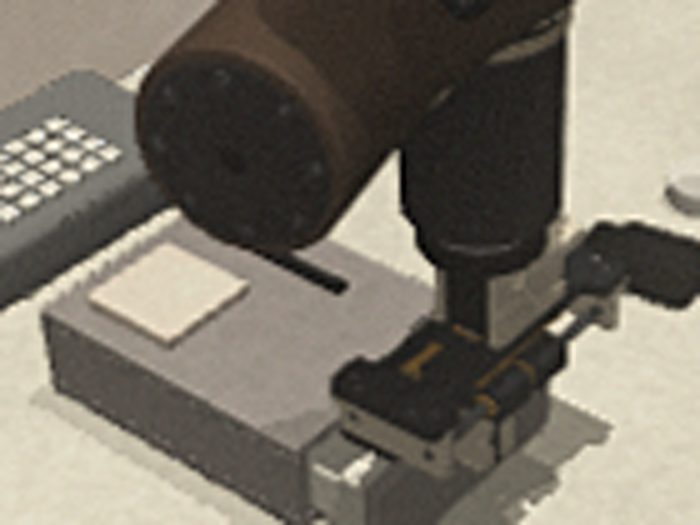

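```bash
python3 -m handwheel '[[[0,0,0.003,0,0],[0,0,0.006,0,0],[0,0,0.009,0,0],[0,0,0.012,0,0],[0,0,0.014,0,0],[0,0,0.016,0,0],[0,0,0.018,0,0],[0,0,0.02,0,0],[0,0,0.022,0,0],[0,0,0.022,0,0]]]'
```

```text
t: 30.22
eef_pos: [0.5277, -0.0447, 0.0079]
ee_rot: [-3.117, 0.005, 1.603]
force: [-4.9, -1.9, 3.1]
width: 0.0005
```

```bash
python3 -m handwheel '[[[0,0,0.0015,0,0],[0,0,0.003,0,0],[0,0,0.0045,0,0],[0,0,0.006,0,0],[0,0,0.006,0,0]]]'
```

```text
t: 30.63
eef_pos: [0.5338, -0.0445, 0.0079]
ee_rot: [-3.117, 0.005, 1.603]
force: [-5.0, -1.8, 3.2]
width: 0.0003
```

```bash
python3 -m handwheel '[[[0,0,0.001,0,0],[0,0,0.002,0,0],[0,0,0.003,-0.0002,0],[0,0,0.0035,-0.0002,0],[0,0,0.0035,-0.0002,0]]]'
```

```text
t: 31.05
eef_pos: [0.5369, -0.0445, 0.0079]
ee_rot: [-3.116, 0.005, 1.603]
force: [-5.2, -1.2, 1.3]
width: 0.0004
```

```bash
python3 -m handwheel '[[[0,0,0.001,0,0],[0,0,0.002,0,0],[0,0,0.003,-0.0002,0],[0,0,0.0035,-0.0002,0],[0,0,0.0035,-0.0002,0]]]'
```

```text
t: 31.47
eef_pos: [0.5397, -0.0444, 0.008]
ee_rot: [-3.115, 0.005, 1.603]
force: [-6.4, -0.7, 3.0]
width: 0.0003
```

```bash
python3 -m handwheel '[[[0,0,0.001,0,0],[0,0,0.002,0,0],[0,0,0.003,-0.0002,0],[0,0,0.003,-0.0002,0]]]'
```

```text
t: 31.8
eef_pos: [0.5412, -0.0444, 0.008]
ee_rot: [-3.112, 0.005, 1.603]
force: [-9.1, 1.2, 5.6]
width: 0.0008
```

```bash
python3 -m handwheel '[[[0,0,0.001,0,0],[0,0,0.002,-0.0002,0],[0,0,0.003,-0.0004,0],[0,0,0.003,-0.0004,0]]]'
```

```text
t: 32.13
eef_pos: [0.5414, -0.0444, 0.008]
ee_rot: [-3.108, 0.005, 1.602]
force: [-12.6, 1.5, 8.7]
width: 0.0007
```

12.6 N and no longer moving, so it's on the stop. I'll let go and back off.

```bash
python3 -m handwheel '[[[0,0,-0.02,0,0],[0,0,-0.05,0,0],[0,0,-0.085,0,0],[0,0,-0.11,0,0],[0,0,-0.11,0,0],[0,0,-0.11,0,0]]]'; python3 -m handwheel '[[[0,0,0,-0.04,0],[0,0,-0.004,-0.08,0],[0,0,-0.005,-0.12,0],[0,0,-0.005,-0.15,0],[0,0,-0.005,-0.15,0]]]'
python3 - <<'E'
from h import *
st()
i=grab_frame('side');crop('side',170,130,120,80,6,'e1.png',i)
E
```

```text
t: 32.63
eef_pos: [0.4327, -0.0472, 0.0127]
ee_rot: [-3.112, 0.004, 1.603]
force: [0.3, -0.1, 1.2]
width: 0.0008
t: 33.05
eef_pos: [0.4385, -0.0455, 0.17]
ee_rot: [-3.126, 0.002, 1.605]
force: [0.8, 1.0, 0.5]
width: 0.0007
t 33.05 pos [ 0.4385 -0.0455  0.17  ] yaw 92.0 F [0.79 1.02 0.51] w 0.0007
```

View pics/e1.png

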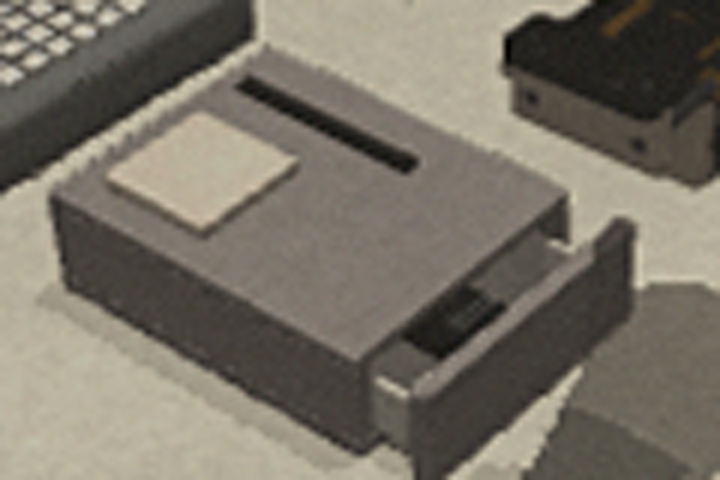

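The front is back at its starting pixels: its top right corner is at (632,220), and at the start it was at (632,190) in a crop offset by 30. The pack lies flat behind it. One more check after a wait, including the bystanders.

```bash
python3 -m handwheel '[[[0,0,-0.01,-0.01,0],[0,0,-0.01,-0.01,0],[0,0,-0.01,-0.01,0],[0,0,-0.01,-0.01,0],[0,0,-0.01,-0.01,0],[0,0,-0.01,-0.01,0],[0,0,-0.01,-0.01,0],[0,0,-0.01,-0.01,0],[0,0,-0.01,-0.01,0],[0,0,-0.01,-0.01,0],[0,0,-0.01,-0.01,0],[0,0,-0.01,-0.01,0]]]'
python3 - <<'E'
from h import *
st()
i=grab_frame('side');cv2.imwrite("pics/e2.png",cv2.resize(i,None,fx=1.5,fy=1.5,interpolation=cv2.INTER_CUBIC))
E
```

```text
t: 34.1
eef_pos: [0.427, -0.0458, 0.1772]
ee_rot: [-3.122, 0.002, 1.604]
force: [0.5, -0.6, 0.3]
width: 0.0
t 34.10 pos [ 0.427  -0.0458  0.1772] yaw 91.9 F [ 0.5  -0.55  0.28] w 0.0000
```

View pics/e2.png

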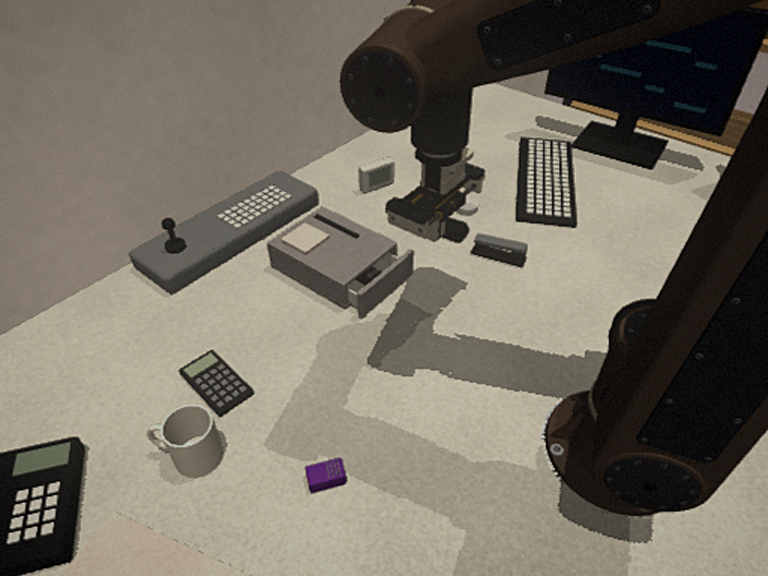

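The drawer is shut with the pack inside. The mug, calculator, stapler and purple look-alike are at their starting pixels, and the robot is clear. I'll hand it in.

```bash
python3 -c "
from station import arm
print(arm.job_done())"
```

```text
the job is handed in; nothing more can be done
None
```

I pressed the drawer open, laid the battery pack flat in it and pushed it shut until the latch caught, handing in at about 34 s. The hand-in gives no verdict.

**Presses:** The last readings on the stop were about 13 N inward (18 N in total) to open and about 13 N inward (15 N in total) to close. These come only at the end of each short move, so I did not see any peak in between.

**Last checks:**
- The drawer front is back at its starting pixels, and the pack lies flat inside.
- The arm is clear, with the force near zero.
- The mug, calculator, stapler and purple look-alike are where they started. The mouse and tape are partly hidden by the gripper in the last picture. The arm only passed well above them.

**What went wrong or disagreed:**
- **Missed grasp:** The first grasp closed on nothing. The reported tool height was 36 mm too low, which I found by touching bare desk with about 50 N at the wrist. I corrected for it on the second grasp.
- **First press too high:** Because of that error, the opening press landed near the top edge of the front instead of at 42 mm, though the latch still let go.
- **Slight tilt:** The tool was also tilted by up to about 2.5° from the pressing, with no visible effect on how the pack lies.

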